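# Pack the used cells into the canister and hand it over

## Task

Clear the used laptop cells away: swing the dust cover on the canister's lid fully aside on its pin, drop every joined pair of cells lying on the bench through the port, and swing the cover fully shut again. Then lift the closed canister by its handle off its stand and set it down upright and wholly on the rubber mat on the other side, never carrying it with the port open or tipping it over; leave the discs, the screwdriver and the small jar where they are.

Things in the scene. Friction and masses are not known exactly. Their poses are not given: they have to be found in the camera images.
- cover (a joint): angle of the dust cover about its pin: 0 = shut over the port, grows as the cover is swung clockwise seen from above, over the canister's -x end; end stop at 1.9; the port is wholly clear from about 1.45. It moves level, in the plane of the lid, about a fixed vertical pin, stays where it is left (stiff friction, about 0.5 N at the knob) and starts shut or a little ajar
- cover_knob (a point): bright steel upright round knob on the flat dark steel dust cover, 16 mm across and 22 mm tall, standing on the 3 mm thick cover; this point is its centre, half-way up, 19 mm above the lid's top face (knob top 26 mm above it). It goes round the pin at 94 mm radius. The cover is about 77 x 108 mm, pinned near one corner, with the knob near its opposite end
- cover_pin (a point): the pin that the cover turns on, a screw head near the lid's corner, 91 mm towards -x and 50 mm towards +y from the canister's middle (canister's axes), at the lid's top face. With the cover shut the knob lies 27 mm towards +x and 90 mm towards -y of it in the canister's axes
- port (a point): centre of the rectangular port in the canister's lid, at the lid's top face: 52 mm along the canister's x, 82 mm along its y, lid 3 mm thick; below it the canister is empty to its floor, 127 mm down
- canister: loose sheet-aluminium canister for used cells, 200 (x) x 120 (y) x 130 mm high to the lid's top, walls 3 mm, about 0.42 kg empty; origin: centre of its underside; z up; port near its -x end, handle across the middle. At the start it stands in the stand
- can_handle (a point): middle of the canister's carrying handle: a level black bar along the canister's y, 12 mm thick (x), 14 mm tall, on two steel legs 100 mm apart; 8 mm towards +x of the canister's middle; bar centre 50 mm above the lid, 180 mm above the canister's underside
- stand: fixed low grey steel stand on four rubber feet, 212 x 132 mm; origin at its centre at bench height; its x and y are those of the canister standing in it. Plate top at 40 mm, upturned lips to 50 mm all round with 3 mm of play, so that the canister must be lifted more than 10 mm straight up to come out
- mat: fixed flat ribbed black rubber mat, 280 (x) x 200 (y) x 4 mm, on the bench on the other side of the work from the stand; origin at its centre at bench height
- pair0 (a point): centre (half-way up) of a pair of used cells: two green 18 mm cells, 65 mm long, joined side by side by nickel strips at the ends, 68 (x, along the cells) x 37 (y) x 18 mm high (z), 90 g, lying on the bench; three to five such pairs are present, the others are None
- pair1 (a point): centre (half-way up) of a pair of used cells: two green 18 mm cells, 65 mm long, joined side by side by nickel strips at the ends, 68 (x, along the cells) x 37 (y) x 18 mm high (z), 90 g, lying on the bench; three to five such pairs are present, the others are None
- pair2 (a point): centre (half-way up) of a pair of used cells: two green 18 mm cells, 65 mm long, joined side by side by nickel strips at the ends, 68 (x, along the cells) x 37 (y) x 18 mm high (z), 90 g, lying on the bench; three to five such pairs are present, the others are None
- pair3 (a point): centre (half-way up) of a pair of used cells: two green 18 mm cells, 65 mm long, joined side by side by nickel strips at the ends, 68 (x, along the cells) x 37 (y) x 18 mm high (z), 90 g, lying on the bench; three to five such pairs are present, the others are None
- pair4 (a point): centre (half-way up) of a pair of used cells: two green 18 mm cells, 65 mm long, joined side by side by nickel strips at the ends, 68 (x, along the cells) x 37 (y) x 18 mm high (z), 90 g, lying on the bench; three to five such pairs are present, the others are None
- can_corner0 (a point): bottom corner of the canister at its -x -y side, on its underside
- can_corner1 (a point): bottom corner of the canister at its -x +y side, on its underside
- can_corner2 (a point): bottom corner of the canister at its +x -y side, on its underside
- can_corner3 (a point): bottom corner of the canister at its +x +y side, on its underside
- discs: bystander: stack of clear discs 120 mm across, 23 mm high; origin under its centre
- screwdriver: bystander: screwdriver with a yellow handle, lying on the bench
- jar: bystander: small closed glass screw jar, 36 mm across, 45 mm tall; origin under its centre

How it is judged (in metres and radians):
On the way, in this order (a step that is already met when the one before it is completed fails the run):
1. the dust cover is swung fully aside, the port uncovered (cover angle over 1.4 rad) (value of joint cover above 1.4 rad), for 0.2 s.
2. every pair of cells present is inside the canister (x of pair0 in the frame of canister between -0.1 and 0.1 m and y of pair0 in the frame of canister between -0.06 and 0.06 m and z of pair0 in the frame of canister between 0 and 0.125 m and x of pair1 in the frame of canister between -0.1 and 0.1 m and y of pair1 in the frame of canister between -0.06 and 0.06 m and z of pair1 in the frame of canister between 0 and 0.125 m and x of pair2 in the frame of canister between -0.1 and 0.1 m and y of pair2 in the frame of canister between -0.06 and 0.06 m and z of pair2 in the frame of canister between 0 and 0.125 m and x of pair3 in the frame of canister between -0.1 and 0.1 m and y of pair3 in the frame of canister between -0.06 and 0.06 m and z of pair3 in the frame of canister between 0 and 0.125 m and x of pair4 in the frame of canister between -0.1 and 0.1 m and y of pair4 in the frame of canister between -0.06 and 0.06 m and z of pair4 in the frame of canister between 0 and 0.125 m), for 0.2 s.
3. with all the cells inside, the cover is swung shut over the port (under 0.1 rad) (all of step 2 and value of joint cover below 0.1 rad), for 0.2 s.
4. the closed canister is lifted out of the stand (its underside more than 15 mm above the stand's plate) (value of joint cover below 0.1 rad and z of canister in the frame of stand above 0.055 m), for 0.1 s.
At the end, for the whole second after the job is handed in: every pair of cells present is inside the canister, the cover is shut (under 0.1 rad), and the canister stands upright (within 0.06 rad) and still on the mat, its whole footprint on the mat (a corner may hang over by at most 8 mm) (all of step 3 and x of can_corner0 in the frame of mat between -0.148 and 0.148 m and y of can_corner0 in the frame of mat between -0.108 and 0.108 m and z of can_corner0 in the frame of mat between 0 and 0.009 m and x of can_corner1 in the frame of mat between -0.148 and 0.148 m and y of can_corner1 in the frame of mat between -0.108 and 0.108 m and z of can_corner1 in the frame of mat between 0 and 0.009 m and x of can_corner2 in the frame of mat between -0.148 and 0.148 m and y of can_corner2 in the frame of mat between -0.108 and 0.108 m and z of can_corner2 in the frame of mat between 0 and 0.009 m and x of can_corner3 in the frame of mat between -0.148 and 0.148 m and y of can_corner3 in the frame of mat between -0.108 and 0.108 m and z of can_corner3 in the frame of mat between 0 and 0.009 m and angle between canister's own z axis and vertical below 0.06 rad and linear speed of canister below 0.01 m/s); the robot touches nothing.
It fails at once if a bystander (discs, screwdriver, jar) is moved by more than 30 mm (distance of any of discs, screwdriver, jar from where it was at the start of the episode above 0.03 m).
It fails at once if the canister is lifted out of its stand with the port open (cover over 0.35 rad, underside more than 20 mm above the stand's plate) (value of joint cover above 0.35 rad and z of canister in the frame of stand above 0.06 m).
It fails at once if the canister is tipped over (more than 0.9 rad) (angle between canister's own z axis and vertical above 0.9 rad).
Of cells0, cells1, cells2, cells3, cells4 only 3 to 5 are there at a start; the rules pass over those that are not, and their reading is None.
At some moment in a run one of cells0, cells1, cells2, cells3, cells4 may be knocked a few centimetres aside while the robot is not near it.
Once in a run the grip may slacken for a moment while it holds something.
It also fails if it takes over 210 s, if anything falls off the work surface, if the arm or the gripper's body presses on something with over 40 N, if the wrist force passes 120 N, or if a joint passes its speed limit or range.

## Robot

A 7-joint arm with a two-finger parallel gripper is mounted at the origin on the work surface. World frame = base frame: x ahead of the robot, y to its left, z up, the work surface at z = 0. Lengths are in m, angles in degrees, forces in N, time in s.
With the tool pointing down it reaches from about 0.425 to 0.875 m from the base axis. Payload 4.7 kg.
Tool frame: the origin (TCP) lies on the centre line of the jaws, within the pads' length; the fingertips stand 19 mm ahead of it and the grasp point (between the pads) is the TCP; z points along the fingers, y is the line along which they close (so a half turn about z gives the same grasp; the last joint's range is limited). The gripper opens to 87 mm and grips with 3 to 60 N. Pads are 19 mm wide; open, the fingers measure 117 mm over their backs; the gripper's body (75 mm by 190 mm) begins 51 mm behind the grasp point.
Start: joints at [77.871, 18.392, -4.016, 83.108, 1.295, 78.541, -3.26], TCP at [0.146, -0.634, 0.242] pointing down, gripper open.
Joint ranges: [-163.93, 163.93], [-17.29, 119.83], [-79.2, 71.16], [3.27, 140.29], [-89.18, 269.18], [5.43, 117.66], [-154.24, 154.24]. Speed limits (degrees/s): [147.25, 147.25, 180, 180, 180, 180, 180].

## Interface

Orientations are given as [roll, pitch, yaw] about the fixed x, y, z axes, in that order (R = Rz(yaw) Ry(pitch) Rx(roll)).
In Python, from cell import env, imaging gives the robot as it stands.
- The arm moves only by the shell command python3 -m crank 'ROWS' [OPENING] [FORCE]. ROWS is JSON, a list of rows, each an object of numbers: "x", "y", "z": the shift along the tool's x, y, z in m; "turn": the turn about the tool's z in rad. In form: [{"x": .., "y": .., "z": .., "turn": ..}, ...]. A call has 1 to 12 rows; each row is the pose to reach, as a shift and turn from the pose commanded when the call began, along the tool's axes at that moment; what a row does not reach only later rows make up. A row lasts 1/8 s, in which the tool goes at most 62.5 mm and 10.7 degrees, less where a joint would pass 70% of its speed; a pose out of reach is approached as far as the arm can. A call with a gripper value outside its range is refused whole. OPENING is the finger opening in m, from 0 to 0.087, set as the call begins (- or left out, the last holds). The fingers move at their own pace and stop on an object; FORCE is the grip in N (left out, the last holds). Time passes only in rows, so rows that repeat a pose let the fingers close. It gives the time, the measured TCP pose, the force, the opening and the grip force at its end, in the units of the state.
- env.get_obs(): the state, without advancing time (a new reading comes with each control period).
- imaging.read_camera(name): name is "side" or "top" or "wrist"; returns the picture (420x560x3 uint8, red, green, blue); there is no depth.
- imaging.get_calibration(name): a dict with "camera_matrix" (3x3 intrinsics, pixels), "position" and "attitude" of the camera in the world. Camera axes: x right, y up, looking along -z (the intrinsics and any distortion apply to the point x, -y, -z); pixel columns grow to the right and rows downward; lengths in m; the calibration is good to about 2 mm. A picture is of the moment at which its call begins: read the wrist's pose just before it. get_calibration takes no time and is no camera call; for the wrist camera it gives the pose at the moment of the call.
- env.sign_off(): hands the job in; it is judged then, once.
The state is a dict: "time_s": time; "qpos": joint angles; "joint_velocities": joint speeds; "effort": joint torques, N m; "tool_pos": TCP position; "tool_rot": TCP orientation; "force": force on the tool from outside, world axes, zero at the start; "wrist_torque": the same for the moment, N m; "grip_width": finger opening in m; "grasp_force": force on a finger pad.
Only numpy, scipy, OpenCV 4.12 (cv2) and the standard library are available. Lean on these libraries where they do the work, as an engineer would, in place of code of your own. Each camera call takes 0.05 s, during which the arm holds its last target. There are 200 camera calls.

## Working session

There is one attempt and no reset: what is moved stays moved. The work goes in short steps, Python scripts to look and compute and a shell command to move; the robot and the scene stay as the last step left them, time stands still between calls to the robot, and variables do not carry over. Pictures are saved under pics/ and viewed, at most 14 in all, crops included, and the job is handed in when it is done.

```bash
mkdir -p pics
cat > h.py <<'E'
from cell import env, imaging
import numpy as np, cv2
from scipy.spatial.transform import Rotation as R
def snap(n,f):
    c=imaging.get_calibration(n); im=imaging.read_camera(n); cv2.imwrite('pics/'+f,im[:,:,::-1]); return im,c
def att(c):
    a=np.array(c['attitude'],float)
    return a if a.shape==(3,3) else (R.from_euler('xyz',a,degrees=True).as_matrix() if a.size==3 else R.from_quat(a).as_matrix())
def px2w(c,u,v,z):
    K=np.array(c['camera_matrix']); d=np.linalg.inv(K)@[u,v,1]; d=att(c)@[d[0],-d[1],-d[2]]
    p=np.array(c['position']); return p+d*(z-p[2])/d[2]
def w2px(c,P):
    K=np.array(c['camera_matrix']); q=att(c).T@(np.array(P)-c['position']); q=K@[q[0],-q[1],-q[2]]; return q[:2]/q[2]
E
python3 - <<'E'
from h import *
for n in('top','side','wrist'):
    im,c=snap(n,n+'0.png'); print(n,c)
print(env.get_obs())
E
```

```text
top {'camera_matrix': array([[402.96388913,   0.        , 283.38974309],
       [  0.        , 402.96388913, 206.7455575 ],
       [  0.        ,   0.        ,   1.        ]]), 'position': array([ 0.46281993, -0.02695615,  0.97375198]), 'attitude': array([  9.7677129 ,   0.72450085, -89.43661549])}
side {'camera_matrix': array([[396.31320466,   0.        , 283.19084306],
       [  0.        , 396.31320466, 212.23070916],
       [  0.        ,   0.        ,   1.        ]]), 'position': array([0.59497494, 0.55324338, 0.85471721]), 'attitude': array([  38.1145015 ,    0.64854456, -178.2491557 ])}
wrist {'camera_matrix': array([[359.49168435,   0.        , 279.89704604],
       [  0.        , 359.49168435, 208.6747081 ],
       [  0.        ,   0.        ,   1.        ]]), 'position': array([ 0.22499465, -0.61501584,  0.38236495]), 'attitude': array([-1.74045022e+01,  1.30141708e-02, -7.70927258e+01])}
{'time_s': 0.15, 'qpos': array([77.86813416, 18.43032087, -4.01585052, 83.16059548,  1.29385045,
       78.54051784, -3.25897652]), 'joint_velocities': array([-0.07143468, -0.18131002,  0.04317788, -0.22216698,  0.03334717,
        0.05618309, -0.00984111]), 'effort': array([-6.69848687e-04, -4.91795933e+01, -4.04798398e-01, -3.12876678e+01,
       -6.38651219e-02,  4.04563139e-02,  1.18914418e-04]), 'tool_pos': array([ 0.14542695, -0.6331094 ,  0.24068591]), 'tool_rot': array([-1.79913722e+02,  3.89590148e-03,  1.29423980e+01]), 'force': array([ 0.49603873, -0.74468517, -0.07384554]), 'wrist_torque': array([ 0.04985052,  0.0182321 , -0.02655298]), 'grasp_force': 0.0, 'grip_width': 0.0871509273320675}
```

View pics/top0.png

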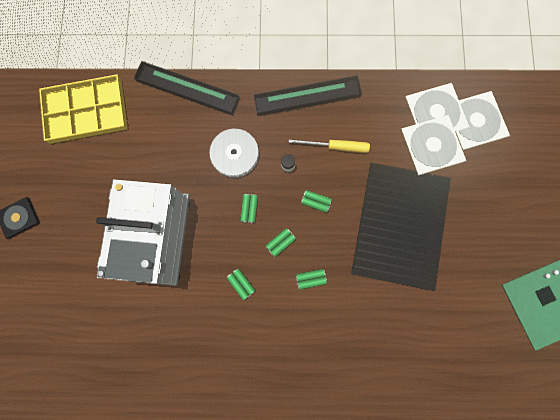

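View pics/side0.png

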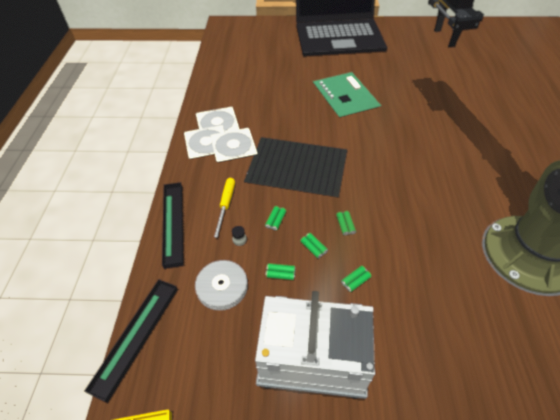

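Top view: canister at left (lid around cols 100–175, rows 180–285; knob at (145,264), pin at (100,273)). There are five green pairs near the middle, and the mat's corners are around (371,164), (450,178), (435,290), (352,273). The discs are at (234,153), the jar at (288,162) and the screwdriver at (330,145).

```bash
cat >> h.py <<'E'
def cells(im,c,z=0.012,amin=60):
    g=im.astype(int); m=((g[:,:,1]>g[:,:,0]+35)&(g[:,:,1]>g[:,:,2]+25)).astype(np.uint8)
    m=cv2.morphologyEx(m,cv2.MORPH_CLOSE,np.ones((5,5)))
    out=[]
    for k in cv2.findContours(m,cv2.RETR_EXTERNAL,cv2.CHAIN_APPROX_NONE)[0]:
        if cv2.contourArea(k)<amin: continue
        W=np.array([px2w(c,u,v,z)[:2] for u,v in k[:,0]],np.float32)*1000
        (x,y),(a,b),t=cv2.minAreaRect(W)
        if a<b: a,b,t=b,a,t+90
        out.append((round(float(x)),round(float(y)),round(a),round(b),round((t+90)%180-90)))
    return out
E
python3 - <<'E'
from h import *
im=cv2.imread('pics/top0.png')[:,:,::-1]; c=imaging.get_calibration('top')
print(cells(im,c))
print(cells(cv2.imread('pics/side0.png')[:,:,::-1],imaging.get_calibration('side')))
for q in [(371,164),(450,178),(435,290),(352,273)]: print('mat',px2w(c,*q,.004))
print('knobtop',px2w(c,145,263,.196),'pin',px2w(c,100,273,.17))
print('discs',px2w(c,234,153,.023),'jar',px2w(c,288,160,.045))
a=cv2.resize(im[160:300,80:210],None,fx=4,fy=4,interpolation=cv2.INTER_CUBIC); cv2.imwrite('pics/can0.png',a[:,:,::-1])
E
```

```text
[(458, -80, 66, 36, -78), (444, 86, 66, 36, 39), (404, -624, 159, 149, 23), (543, -7, 65, 35, -49), (626, 71, 66, 35, -4), (643, -92, 66, 35, 72), (926, -68, 196, 12, -79), (945, 233, 197, 12, 70)]
[(947, 239, 198, 14, 70), (443, 87, 68, 37, 39), (627, 74, 67, 39, -5), (546, -6, 68, 38, -50), (460, -81, 67, 35, -78), (644, -93, 69, 36, 71), (928, -61, 198, 13, -78), (421, -647, 217, 157, -67)]
mat [ 0.73889679 -0.22932461  0.004     ]
mat [ 0.7045147  -0.42211236  0.004     ]
mat [ 0.43408191 -0.37089896  0.004     ]
mat [ 0.47157468 -0.17722577  0.004     ]
knobtop [0.48493694 0.24896756 0.196     ] pin [0.46522817 0.34632238 0.17      ]
discs [0.75930348 0.10922591 0.023     ] jar [ 0.73585738 -0.0235285   0.045     ]
```

View pics/can0.png

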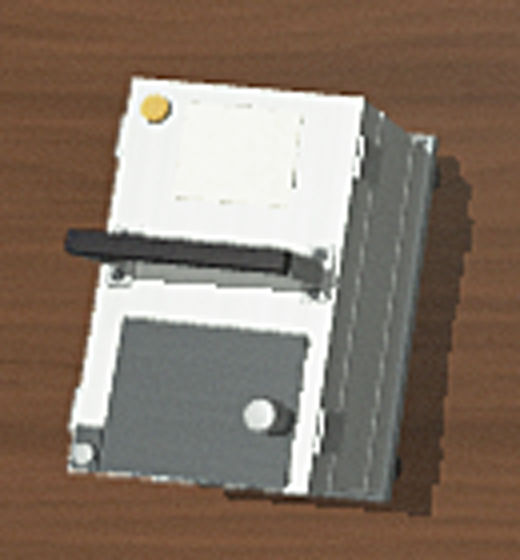

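Lid corners in the 4x crop are at (135,78), (367,98), (308,493) and (68,472). The knob top is at (260,412), the pin at (83,453), and the handle bar runs from (68,235) to (290,255).

Run:
```python
from h import *
c=imaging.get_calibration('top')
f=lambda p,z:px2w(c,80+p[0]/4-.4,160+p[1]/4-.4,z)[:2]
Q=np.array([f(p,.17) for p in [(135,78),(367,98),(308,493),(68,472)]]); print(Q)
M=np.array([[100,60],[100,-60],[-100,-60],[-100,60]])/1000
A,_=cv2.estimateAffinePartial2D(M.astype(np.float32),Q.astype(np.float32)); s=np.hypot(A[0,0],A[1,0]); t=np.arctan2(A[1,0],A[0,0])
C=A[:,2]; print('can',C,np.degrees(t),s)
r=np.array([[np.cos(t),-np.sin(t)],[np.sin(t),np.cos(t)]])
pin=C+r@[-.091,.05]
print('pin',pin,f((83,453),.172)); k=f((260,412),.196); print('knob meas',k,'shut',C+r@[-.064,-.04],'rad',np.linalg.norm(k-pin))
d=r.T@(k-pin); print('angle',np.arctan2(-90,27)-np.arctan2(d[1],d[0]))
for a in (0,.5,1,1.5,1.8):
  th=np.arctan2(-90,27)-a; print(a,pin+r@np.array([np.cos(th),np.sin(th)])*.094)
print('handle',C+r@[.008,0],f((68,238),.222),f((290,255),.222)); print(env.get_obs()['tool_pos'])
```

```text
[[0.65618152 0.33536473]
 [0.6464634  0.21486677]
 [0.44720543 0.23261672]
 [0.45619997 0.35229479]]
can [0.55151258 0.28378576] -4.8294918255822905 1.002354899251618
pin [0.4650452 0.3412696] [0.46552101 0.34472396]
knob meas [0.48569071 0.24979147] shut [0.48437217 0.24931598] rad 0.0937789145881391
angle -0.014802947623237195
0 [0.48437983 0.24927953]
0.5 [0.43791055 0.25127121]
1 [0.39808477 0.27529762]
1.5 [0.37465325 0.31547628]
1.8 [0.37106802 0.34334095]
handle [0.55948417 0.28311223] [0.56568744 0.3374656 ] [0.55844398 0.23135197]
[ 0.14542695 -0.6331094   0.24068591]
```

```bash
cat >> h.py <<'E'
def plan(*ts):
    o=env.get_obs(); p=np.array(o['tool_pos']); M=R.from_euler('xyz',o['tool_rot'],degrees=True).as_matrix(); y=o['tool_rot'][2]
    print('at',o['time_s'],p.round(4),np.round(o['tool_rot'],2),'F',np.round(o['force'],1),'g',round(o['grip_width'],4),round(o['grasp_force'],1),'q',np.round(o['qpos'],0))
    for t in ts:
        s=M.T@(np.array(t[:3])-p); d=''
        if len(t)>3: d=-((t[3]-y+90)%180-90) if len(t)<5 else -((t[3]-y+180)%360-180)
        print(t,s.round(4),round(np.radians(d),3) if d!='' else '')
CAN=np.array([.5515,.2838]);CY=-4.83
def can(x,y):
    t=np.radians(CY); return CAN+[x*np.cos(t)-y*np.sin(t),x*np.sin(t)+y*np.cos(t)]
E
python3 -c "
from h import *
plan((.55,-.3,.3,85.17,1),(.485,.2497,.3))"
```

```text
at 0.15 [ 0.1454 -0.6331  0.2407] [-179.91    0.     12.94] F [ 0.5 -0.7 -0.1] g 0.0872 0.0 q [78. 18. -4. 83.  1. 79. -3.]
(0.55, -0.3, 0.3, 85.17, 1) [ 0.4689 -0.2341 -0.059 ] -1.261
(0.485, 0.2497, 0.3) [ 0.5287 -0.7844 -0.0582]
```

```bash
python3 -m crank '[{"x":0.469,"y":-0.234,"z":-0.06,"turn":-1.261},{"x":0.469,"y":-0.234,"z":-0.06,"turn":-1.261},{"x":0.469,"y":-0.234,"z":-0.06,"turn":-1.261},{"x":0.469,"y":-0.234,"z":-0.06,"turn":-1.261},{"x":0.469,"y":-0.234,"z":-0.06,"turn":-1.261},{"x":0.469,"y":-0.234,"z":-0.06,"turn":-1.261},{"x":0.469,"y":-0.234,"z":-0.06,"turn":-1.261},{"x":0.469,"y":-0.234,"z":-0.06,"turn":-1.261},{"x":0.469,"y":-0.234,"z":-0.06,"turn":-1.261},{"x":0.469,"y":-0.234,"z":-0.06,"turn":-1.261},{"x":0.469,"y":-0.234,"z":-0.06,"turn":-1.261},{"x":0.469,"y":-0.234,"z":-0.06,"turn":-1.261}]' 0.045 8
python3 -c "
from h import *
plan((.485,.2497,.28,85.17))"
```

```text
time_s: 1.65
tool_pos: [0.5489, -0.3022, 0.3013]
tool_rot: [-179.9, 0.0, 85.0]
force: [0.6, 0.5, 0.7]
grip_width: 0.0453
grasp_force: 0.0
at 1.65 [ 0.5489 -0.3022  0.3013] [-1.7995e+02  4.0000e-02  8.5020e+01] F [0.6 0.5 0.7] g 0.0453 0.0 q [ 49.  17. -29.  81.   8.  85.  16.]
(0.485, 0.2497, 0.28, 85.17) [ 0.5443 -0.1116  0.021 ] -0.003
```

```bash
python3 -m crank '[{"x":0.544,"y":-0.112,"z":0.021},{"x":0.544,"y":-0.112,"z":0.021},{"x":0.544,"y":-0.112,"z":0.021},{"x":0.544,"y":-0.112,"z":0.021},{"x":0.544,"y":-0.112,"z":0.021},{"x":0.544,"y":-0.112,"z":0.021},{"x":0.544,"y":-0.112,"z":0.021},{"x":0.544,"y":-0.112,"z":0.021},{"x":0.544,"y":-0.112,"z":0.021},{"x":0.544,"y":-0.112,"z":0.021},{"x":0.544,"y":-0.112,"z":0.021},{"x":0.544,"y":-0.112,"z":0.021}]' 0.045 8
python3 -c "
from h import *
plan((.485,.2497,.194,85.17)); im,c=snap('wrist','w1.png'); print(c['position'],c['attitude'],w2px(c,[.485,.2497,.196]))"
```

```text
at 1.65 [ 0.5489 -0.3022  0.3013] [-1.7995e+02  4.0000e-02  8.5020e+01] F [0.6 0.5 0.7] g 0.0453 0.0 q [ 49.  17. -29.  81.   8.  85.  16.]
(0.485, 0.2497, 0.194, 85.17) [ 0.5444 -0.1115  0.107 ] -0.003
[ 0.55554509 -0.22032684  0.44299623] [-17.48295812   0.08369928  -5.01657605] [ -131.83596158 -1701.23304694]invalid input
```

View pics/w1.png

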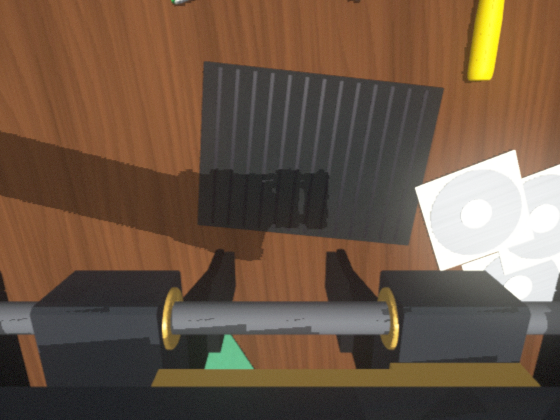

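The move was refused, probably because `turn` is needed in every row. The wrist view shows the mat, with corners at (205,62), (442,88), (409,245) and (198,228), so I can use it to refine the mat pose.

```bash
python3 - <<'E'
from h import *
c=imaging.get_calibration('wrist')
Q=np.array([px2w(c,*p,.004)[:2] for p in [(205,62),(442,88),(409,245),(198,228)]]);print(Q)
M=np.array([[-140,100],[140,100],[140,-100],[-140,-100]])/1000
A,_=cv2.estimateAffinePartial2D(M.astype(np.float32),Q.astype(np.float32)); print(A[:,2],np.degrees(np.arctan2(A[1,0],A[0,0])),np.hypot(A[0,0],A[1,0]))
E
python3 -m crank '[{"x":0.544,"y":-0.112,"z":0.021,"turn":0},{"x":0.544,"y":-0.112,"z":0.021,"turn":0},{"x":0.544,"y":-0.112,"z":0.021,"turn":0},{"x":0.544,"y":-0.112,"z":0.021,"turn":0},{"x":0.544,"y":-0.112,"z":0.021,"turn":0},{"x":0.544,"y":-0.112,"z":0.021,"turn":0},{"x":0.544,"y":-0.112,"z":0.021,"turn":0},{"x":0.544,"y":-0.112,"z":0.021,"turn":0},{"x":0.544,"y":-0.112,"z":0.021,"turn":0},{"x":0.544,"y":-0.112,"z":0.021,"turn":0},{"x":0.544,"y":-0.112,"z":0.021,"turn":0},{"x":0.544,"y":-0.112,"z":0.021,"turn":0}]' 0.045 8
python3 -c "
from h import *
plan((.485,.2497,.194,85.17)); im,c=snap('wrist','w2.png'); print(w2px(c,[.485,.2497,.196]))"
```

```text
[[ 0.47358198 -0.17658125]
 [ 0.74276886 -0.22825332]
 [ 0.70869526 -0.42283498]
 [ 0.43443132 -0.37487784]]
[ 0.58986935 -0.30063685] -10.446111206223028 0.9908390333581429
time_s: 3.2
tool_pos: [0.4851, 0.2488, 0.2804]
tool_rot: [180.0, 0.1, 85.0]
force: [-0.2, 0.9, -0.0]
grip_width: 0.0454
grasp_force: 0.0
at 3.2 [0.4851 0.2488 0.2804] [1.7998e+02 7.0000e-02 8.4970e+01] F [-0.2  0.9 -0. ] g 0.0454 0.0 q [ 18.   9. -53.  93.   8.  81. -41.]
(0.485, 0.2497, 0.194, 85.17) [ 0.001  -0.0003  0.0864] -0.003
[280.67439926 222.98533594]
```

View pics/w2.png

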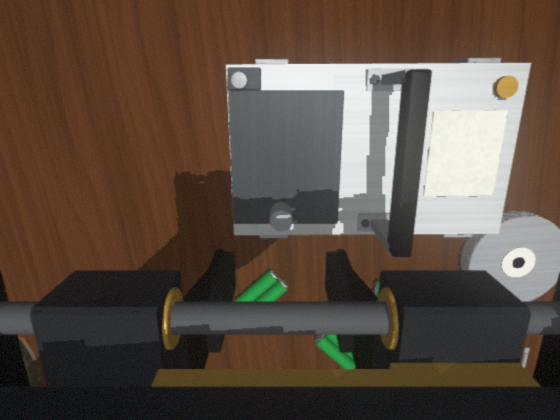

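Wrist view: knob top near (281,214), pin at (239,80), lid corners (228,66), (528,65), (501,236), (232,235).

```bash
python3 - <<'E'
from h import *
c=imaging.get_calibration('wrist')
print('knob',px2w(c,281,213,.196),'pin',px2w(c,239,80,.173))
Q=np.array([px2w(c,*p,.17)[:2] for p in [(528,65),(501,236),(232,235),(228,66)]])
M=np.array([[100,60],[100,-60],[-100,-60],[-100,60]])/1000
A,_=cv2.estimateAffinePartial2D(M.astype(np.float32),Q.astype(np.float32)); print(A[:,2],np.degrees(np.arctan2(A[1,0],A[0,0])),np.hypot(A[0,0],A[1,0])); print(can(-.091,.05),can(-.064,-.04))
E
python3 -m crank '[{"x":0.002,"y":0,"z":0.05,"turn":-0.003},{"x":0.002,"y":0,"z":0.086,"turn":-0.003},{"x":0.002,"y":0,"z":0.086,"turn":-0.003},{"x":0.002,"y":0,"z":0.086,"turn":-0.003}]' 0.045 8
```

```text
knob [0.48577127 0.25684729 0.196     ] pin [0.46581942 0.34280246 0.173     ]
[0.55238162 0.28435479] -4.919052160329152 0.9959026264138569
[0.46503313 0.34128461] [0.48435929 0.24933082]
time_s: 3.75
tool_pos: [0.485, 0.2519, 0.1946]
tool_rot: [180.0, 0.0, 85.2]
force: [-0.2, 1.0, 0.1]
grip_width: 0.045
grasp_force: 0.0
```

```bash
python3 -m crank '[{"x":0,"y":0,"z":0,"turn":0},{"x":0,"y":0,"z":0,"turn":0},{"x":0,"y":0,"z":0,"turn":0},{"x":0,"y":0,"z":0,"turn":0},{"x":0,"y":0,"z":0,"turn":0}]' 0 8
python3 - <<'E'
from h import *
r=.094;a0=np.arctan2(-90,27)
for a in np.arange(0.15,1.81,.15):
    print(round(a,2),'x',round(r*(np.sin(a0-a)-np.sin(a0)),4),'y',round(r*(np.cos(a0-a)-np.cos(a0)),4))
E
```

```text
time_s: 4.38
tool_pos: [0.4846, 0.2528, 0.1945]
tool_rot: [180.0, 0.0, 85.4]
force: [1.2, -1.0, 0.6]
grip_width: 0.0157
grasp_force: 8.0
0.15 x -0.003 y -0.0138
0.3 x -0.004 y -0.0278
0.45 x -0.0028 y -0.0419
0.6 x 0.0005 y -0.0556
0.75 x 0.0057 y -0.0686
0.9 x 0.0129 y -0.0807
1.05 x 0.0218 y -0.0917
1.2 x 0.0322 y -0.1011
1.35 x 0.044 y -0.1089
1.5 x 0.0567 y -0.1149
1.65 x 0.0702 y -0.1189
1.8 x 0.0842 y -0.1208
```

```bash
python3 -m crank '[{"x":-0.003,"y":-0.0138,"z":0,"turn":0},{"x":-0.004,"y":-0.0278,"z":0,"turn":0},{"x":-0.0028,"y":-0.0419,"z":0,"turn":0},{"x":0.0005,"y":-0.0556,"z":0,"turn":0},{"x":0.0057,"y":-0.0686,"z":0,"turn":0},{"x":0.0129,"y":-0.0807,"z":0,"turn":0},{"x":0.0218,"y":-0.0917,"z":0,"turn":0},{"x":0.0322,"y":-0.1011,"z":0,"turn":0},{"x":0.044,"y":-0.1089,"z":0,"turn":0},{"x":0.0567,"y":-0.1149,"z":0,"turn":0},{"x":0.0702,"y":-0.1189,"z":0,"turn":0},{"x":0.0795,"y":-0.1205,"z":0,"turn":0}]' 0 8
python3 -m crank '[{"x":0,"y":0,"z":0,"turn":0},{"x":0,"y":0,"z":0,"turn":0}]' 0 8
python3 -c "
from h import *
plan(); snap('top','top1.png')"
```

```text
time_s: 5.88
tool_pos: [0.3706, 0.3429, 0.1945]
tool_rot: [-180.0, -0.0, 85.4]
force: [3.1, -2.8, -0.5]
grip_width: 0.0158
grasp_force: 8.0
time_s: 6.12
tool_pos: [0.3703, 0.3424, 0.1945]
tool_rot: [-179.9, -0.0, 85.4]
force: [0.8, 0.6, -0.1]
grip_width: 0.0156
grasp_force: 8.0
at 6.125 [0.3703 0.3424 0.1945] [-1.7994e+02 -4.0000e-02  8.5380e+01] F [ 0.8  0.6 -0.1] g 0.0156 8.0 q [ 11.   7. -60. 105.   7.  71. -55.]
```

```bash
python3 -m crank '[{"x":0,"y":0,"z":0,"turn":0},{"x":0,"y":0,"z":0,"turn":0},{"x":0,"y":0,"z":-0.06,"turn":0},{"x":0,"y":0,"z":-0.1,"turn":0},{"x":-0.1,"y":0.06,"z":-0.1,"turn":0},{"x":-0.1,"y":0.06,"z":-0.1,"turn":0},{"x":-0.1,"y":0.06,"z":-0.1,"turn":0}]' 0.05 8
python3 - <<'E'
from h import *
for n in ('top','side'):
    im,c=snap(n,n+'2.png'); print(cells(im,c))
plan((.4435,.0865,.2,39))
im=cv2.imread('pics/top2.png'); cv2.imwrite('pics/can2.png',cv2.resize(im[160:340,60:240],None,fx=3,fy=3,interpolation=cv2.INTER_CUBIC))
E
```

```text
time_s: 7.05
tool_pos: [0.4249, 0.2323, 0.2943]
tool_rot: [180.0, 0.1, 84.8]
force: [-0.1, 1.0, 0.2]
grip_width: 0.0498
grasp_force: 0.0
[(458, -80, 66, 35, -78), (444, 86, 66, 36, 39), (405, -624, 160, 149, 23), (543, -7, 65, 35, -49), (626, 71, 66, 35, -5), (643, -92, 66, 35, 72), (926, -68, 197, 12, -78), (945, 233, 197, 12, 70)]
[(947, 239, 199, 14, 70), (443, 87, 68, 37, 39), (627, 74, 67, 39, -5), (546, -6, 68, 38, -50), (465, -81, 70, 32, 87), (644, -93, 69, 36, 71), (928, -61, 198, 13, -78), (421, -647, 217, 157, -67)]
at 7.15 [0.4224 0.2373 0.2945] [-1.7998e+02 -2.0000e-02  8.5270e+01] F [-0.4  0.5  0.2] g 0.0501 0.0 q [ 23.  -2. -53. 100.  -2.  82. -35.]
(0.4435, 0.0865, 0.2, 39) [-0.1486  0.0335  0.0945] 0.808
```

View pics/can2.png

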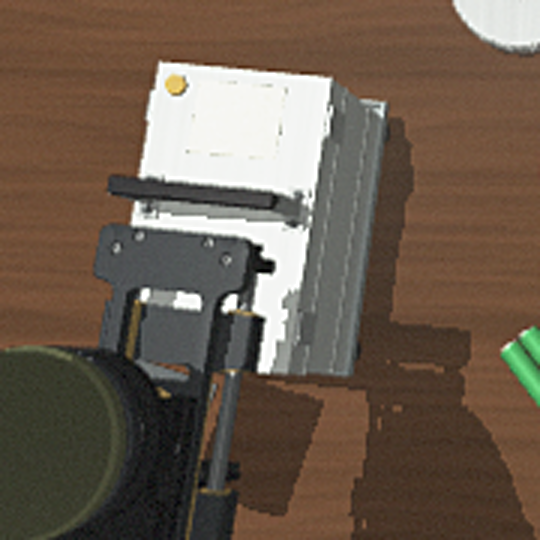

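The gripper hides the port here, so I'll look at it later. Both cameras still show the pairs unmoved, so I'll go to the pair at (444,86).

```bash
python3 -m crank '[{"x":-0.149,"y":0.0335,"z":0.0945,"turn":0.808},{"x":-0.149,"y":0.0335,"z":0.0945,"turn":0.808},{"x":-0.149,"y":0.0335,"z":0.0945,"turn":0.808},{"x":-0.149,"y":0.0335,"z":0.0945,"turn":0.808},{"x":-0.149,"y":0.0335,"z":0.0945,"turn":0.808},{"x":-0.149,"y":0.0335,"z":0.0945,"turn":0.808}]' 0.065 20
python3 - <<'E'
from h import *
for n in ('top','wrist'):
    im,c=snap(n,n+'3.png'); print(cells(im,c,amin=300))
plan((.4435,.0865,.025,39))
im=cv2.imread('pics/top3.png'); cv2.imwrite('pics/can3.png',cv2.resize(im[160:340,60:240],None,fx=3,fy=3,interpolation=cv2.INTER_CUBIC))
E
```

```text
time_s: 7.9
tool_pos: [0.4435, 0.0879, 0.2]
tool_rot: [-180.0, -0.0, 39.3]
force: [-0.4, -0.6, 0.3]
grip_width: 0.0647
grasp_force: 0.0
[(458, -80, 66, 36, -79), (404, -624, 159, 149, 23), (543, -7, 65, 35, -49), (626, 71, 66, 35, -5), (643, -92, 66, 35, 72)]
[(457, -71, 54, 36, -77), (445, 86, 67, 36, 39), (545, -7, 69, 36, -49), (628, -78, 58, 18, 52), (627, 72, 68, 37, -4)]
at 8.0 [0.4436 0.0875 0.2001] [-1.800e+02 -1.000e-02  3.926e+01] F [0.  0.5 0.3] g 0.0648 0.0 q [ 33.  -4. -45. 112.  -3.  71. -62.]
(0.4435, 0.0865, 0.025, 39) [-0.0007  0.0007  0.1751] 0.004
```

View pics/can3.png

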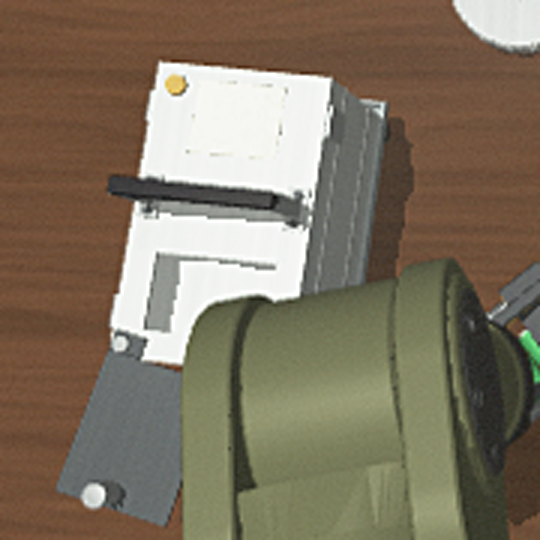

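The cover is open (knob at (93,495) in the crop). The port's far +y corner is at (157,253), its far edge runs to (275,267), and its +y edge runs down to (147,330).

```bash
python3 - <<'E'
from h import *
c=imaging.get_calibration('top'); t=np.radians(-4.87); r=np.array([[np.cos(t),-np.sin(t)],[np.sin(t),np.cos(t)]])
for p in [(157,253),(275,267),(147,330)]: print(r.T@(px2w(c,60+p[0]/3-.4,160+p[1]/3-.4,.17)[:2]-[.552,.284]))
E
python3 -m crank '[{"x":-0.001,"y":0,"z":0.06,"turn":0.004},{"x":-0.001,"y":0,"z":0.12,"turn":0.004},{"x":-0.001,"y":0,"z":0.16,"turn":0.004},{"x":-0.001,"y":0,"z":0.175,"turn":0.004},{"x":-0.001,"y":0,"z":0.175,"turn":0.004}]' 0.065 20
python3 -m crank '[{"x":0,"y":0,"z":0,"turn":0},{"x":0,"y":0,"z":0,"turn":0},{"x":0,"y":0,"z":0,"turn":0},{"x":0,"y":0,"z":0,"turn":0},{"x":0,"y":0,"z":-0.05,"turn":0},{"x":0,"y":0,"z":-0.11,"turn":0},{"x":0,"y":0,"z":-0.17,"turn":0},{"x":0,"y":0,"z":-0.23,"turn":0},{"x":0,"y":0,"z":-0.23,"turn":0}]' 0 20
```

```text
[-0.03269836  0.04067765]
[-0.0345013  -0.03950033]
[-0.08355711  0.03880824]
time_s: 8.62
tool_pos: [0.4429, 0.0861, 0.025]
tool_rot: [-179.9, 0.0, 38.9]
force: [-0.1, 0.2, 0.3]
grip_width: 0.0653
grasp_force: 0.0
time_s: 9.75
tool_pos: [0.4457, 0.0862, 0.2597]
tool_rot: [179.6, -0.4, 38.8]
force: [0.7, -0.3, -2.2]
grip_width: 0.0361
grasp_force: 20.0
```

```bash
sed -i 's/CAN=.*/CAN=np.array([.552,.284]);CY=-4.87/' h.py; python3 -c "
from h import *
p=can(-.059,0); plan((*p,.26,85.13),(*p,.192,85.13))"
```

```text
at 9.75 [0.4457 0.0862 0.2597] [179.61  -0.38  38.83] F [ 0.7 -0.3 -2.2] g 0.0361 20.0 q [ 36.  -7. -46. 107.  -5.  78. -60.]
(np.float64(0.49321299685530584), np.float64(0.28900881835024145), 0.26, 85.13) [ 1.642e-01 -1.282e-01 -1.000e-04] -0.808
(np.float64(0.49321299685530584), np.float64(0.28900881835024145), 0.192, 85.13) [ 0.1637 -0.1287  0.0679] -0.808
```

```bash
python3 -m crank '[{"x":0.164,"y":-0.128,"z":-0.005,"turn":-0.808},{"x":0.164,"y":-0.128,"z":-0.005,"turn":-0.808},{"x":0.164,"y":-0.128,"z":-0.005,"turn":-0.808},{"x":0.164,"y":-0.128,"z":-0.005,"turn":-0.808},{"x":0.164,"y":-0.128,"z":-0.005,"turn":-0.808},{"x":0.164,"y":-0.128,"z":-0.005,"turn":-0.808},{"x":0.164,"y":-0.128,"z":-0.005,"turn":-0.808}]' 0 20
python3 -c "
from h import *
p=can(-.059,0); plan((*p,.26,85.13),(*p,.192,85.13)); im,c=snap('wrist','w4.png')"
```

```text
time_s: 10.62
tool_pos: [0.4903, 0.2875, 0.2592]
tool_rot: [-179.9, 0.1, 85.0]
force: [1.5, 1.0, -0.9]
grip_width: 0.0357
grasp_force: 20.0
at 10.625 [0.4903 0.2875 0.2592] [-1.7995e+02  5.0000e-02  8.5040e+01] F [ 1.5  1.  -0.9] g 0.0357 20.0 q [ 19.  17. -62.  92.  15.  80. -49.]
(np.float64(0.49321299685530584), np.float64(0.28900881835024145), 0.26, 85.13) [ 0.0017  0.0028 -0.0008] -0.002
(np.float64(0.49321299685530584), np.float64(0.28900881835024145), 0.192, 85.13) [0.0018 0.0029 0.0672] -0.002
```

View pics/w4.png

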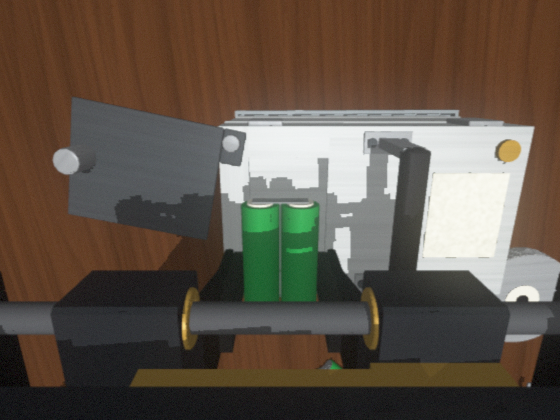

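The pair hangs square over the port (pair cols 243–318, port cols about 248–325). I'll lower it and release.

```bash
python3 -m crank '[{"x":0.002,"y":0.003,"z":0.03,"turn":0},{"x":0.002,"y":0.003,"z":0.055,"turn":0},{"x":0.002,"y":0.003,"z":0.067,"turn":0},{"x":0.002,"y":0.003,"z":0.067,"turn":0}]' 0 20
python3 -m crank '[{"x":0,"y":0,"z":0,"turn":0},{"x":0,"y":0,"z":0,"turn":0},{"x":0,"y":0,"z":0,"turn":0},{"x":0,"y":0,"z":-0.05,"turn":0},{"x":0,"y":0,"z":-0.08,"turn":0},{"x":0,"y":0,"z":-0.08,"turn":0}]' 0.06 20
python3 -c "
from h import *
im,c=snap('wrist','w5.png');plan((.459,-.081,.25,-78))"
```

```text
time_s: 11.18
tool_pos: [0.4934, 0.2894, 0.1926]
tool_rot: [-180.0, 0.0, 85.1]
force: [0.2, -0.1, -0.5]
grip_width: 0.036
grasp_force: 20.0
time_s: 11.92
tool_pos: [0.4947, 0.2911, 0.2758]
tool_rot: [179.7, -0.1, 85.1]
force: [0.2, 0.6, 0.4]
grip_width: 0.0598
grasp_force: 0.0
at 11.975 [0.4941 0.2903 0.274 ] [ 1.7988e+02 -4.0000e-02  8.5120e+01] F [-0.6 -0.7 -0.5] g 0.0597 0.0 q [ 18.  17. -62.  90.  15.  82. -49.]
(0.459, -0.081, 0.25, -78) [-0.373  -0.0034  0.0238] -0.295
```

View pics/w5.png

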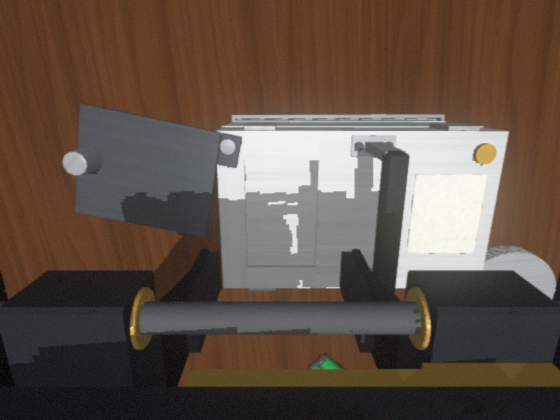

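The pair has gone through and the port (cols 246–318, rows 160–267) is empty. Next is the pair at (459,-81).

```bash
python3 -m crank '[{"x":-0.373,"y":-0.003,"z":0.024,"turn":-0.295},{"x":-0.373,"y":-0.003,"z":0.024,"turn":-0.295},{"x":-0.373,"y":-0.003,"z":0.024,"turn":-0.295},{"x":-0.373,"y":-0.003,"z":0.024,"turn":-0.295},{"x":-0.373,"y":-0.003,"z":0.064,"turn":-0.295},{"x":-0.373,"y":-0.003,"z":0.064,"turn":-0.295},{"x":-0.373,"y":-0.003,"z":0.064,"turn":-0.295},{"x":-0.373,"y":-0.003,"z":0.064,"turn":-0.295}]' 0.065 20
python3 - <<'E'
from h import *
c=imaging.get_calibration('wrist')
for n in ('top','side','wrist'):
    im,c=snap(n,n+'6.png'); print(n,cells(im,c,amin=300))
plan((.459,-.081,.025,-78))
E
```

```text
time_s: 12.98
tool_pos: [0.4573, -0.0835, 0.2072]
tool_rot: [-179.8, -0.1, 101.8]
force: [0.2, 0.3, 0.1]
grip_width: 0.0653
grasp_force: 0.0
top [(404, -624, 159, 149, 23), (543, -7, 65, 35, -49), (626, 71, 66, 35, -4), (644, -92, 65, 35, 72)]
side [(947, 239, 199, 14, 70), (627, 74, 67, 39, -5), (546, -6, 68, 38, -50), (421, -647, 217, 157, -67)]
wrist [(643, -92, 66, 39, 71), (458, -80, 66, 36, -77), (544, -8, 67, 36, -49), (626, 70, 70, 36, -5)]
at 13.125 [ 0.4592 -0.0799  0.209 ] [ 1.8000e+02 -3.0000e-02  1.0215e+02] F [ 0.2  0.2 -0.5] g 0.0653 0.0 q [ 60.  -2. -51. 109.  -2.  72.  21.]
(0.459, -0.081, 0.025, -78) [-0.0012 -0.0004  0.184 ] 0.003
```

```bash
python3 -m crank '[{"x":0,"y":0,"z":0.06,"turn":0},{"x":0,"y":0,"z":0.12,"turn":0},{"x":0,"y":0,"z":0.17,"turn":0},{"x":0,"y":0,"z":0.184,"turn":0},{"x":0,"y":0,"z":0.184,"turn":0}]' 0.065 20
python3 -m crank '[{"x":0,"y":0,"z":0,"turn":0},{"x":0,"y":0,"z":0,"turn":0},{"x":0,"y":0,"z":0,"turn":0},{"x":0,"y":0,"z":0,"turn":0},{"x":0,"y":0,"z":-0.05,"turn":0},{"x":0,"y":0,"z":-0.11,"turn":0},{"x":0,"y":0,"z":-0.17,"turn":0},{"x":0,"y":0,"z":-0.235,"turn":0},{"x":0,"y":0,"z":-0.235,"turn":0},{"x":0,"y":0,"z":-0.235,"turn":0}]' 0 20
python3 -c "
from h import *
p=can(-.059,0); plan((*p,.265,85.13))"
```

```text
time_s: 13.75
tool_pos: [0.4595, -0.0805, 0.0255]
tool_rot: [180.0, -0.0, 102.1]
force: [-0.1, 0.6, -0.3]
grip_width: 0.0649
grasp_force: 0.0
time_s: 15.0
tool_pos: [0.4586, -0.0815, 0.2595]
tool_rot: [-180.0, 0.0, 102.0]
force: [0.4, 1.1, -1.3]
grip_width: 0.0361
grasp_force: 20.0
at 15.0 [ 0.4586 -0.0815  0.2595] [-1.7995e+02  2.0000e-02  1.0202e+02] F [ 0.4  1.1 -1.3] g 0.0361 20.0 q [ 64.  -5. -53. 105.  -4.  78.  23.]
(np.float64(0.49321299685530584), np.float64(0.28900881835024145), 0.265, 85.13) [ 0.3552  0.1111 -0.0057] 0.295
```

```bash
python3 -m crank '[{"x":0.355,"y":0.111,"z":-0.005,"turn":0.295},{"x":0.355,"y":0.111,"z":-0.005,"turn":0.295},{"x":0.355,"y":0.111,"z":-0.005,"turn":0.295},{"x":0.355,"y":0.111,"z":-0.005,"turn":0.295},{"x":0.355,"y":0.111,"z":-0.005,"turn":0.295},{"x":0.355,"y":0.111,"z":-0.005,"turn":0.295},{"x":0.355,"y":0.111,"z":-0.005,"turn":0.295},{"x":0.355,"y":0.111,"z":-0.005,"turn":0.295},{"x":0.355,"y":0.111,"z":-0.005,"turn":0.295},{"x":0.355,"y":0.111,"z":-0.005,"turn":0.295}]' 0 20
python3 -c "
from h import *
p=can(-.059,0); plan((*p,.192,85.13))
im,c=snap('wrist','w7.png'); print(cells(im,c,z=.25))
t=np.radians(CY)
print([w2px(c,[*can(a,b),.17]).round() for a,b in[(-.033,.041),(-.085,.041),(-.033,-.041)]])"
```

```text
time_s: 16.25
tool_pos: [0.4945, 0.2864, 0.2648]
tool_rot: [180.0, 0.1, 84.9]
force: [-0.4, 0.2, -0.4]
grip_width: 0.036
grasp_force: 20.0
at 16.25 [0.4945 0.2864 0.2648] [1.7998e+02 7.0000e-02 8.4890e+01] F [-0.4  0.2 -0.4] g 0.036 20.0 q [ 24.  21. -71.  91.  20.  82. -53.]
(np.float64(0.49321299685530584), np.float64(0.28900881835024145), 0.192, 85.13) [ 0.0025 -0.0015  0.0728] -0.004
[(516, 232, 12, 6, -5), (495, 297, 50, 35, 85)]
[array([318., 157.]), array([239., 157.]), array([315., 269.])]
```

```bash
python3 -m crank '[{"x":0.002,"y":-0.001,"z":0.03,"turn":-0.004},{"x":0.002,"y":-0.001,"z":0.06,"turn":-0.004},{"x":0.002,"y":-0.001,"z":0.073,"turn":-0.004},{"x":0.002,"y":-0.001,"z":0.073,"turn":-0.004}]' 0 20
python3 -m crank '[{"x":0,"y":0,"z":0,"turn":0},{"x":0,"y":0,"z":0,"turn":0},{"x":0,"y":0,"z":0,"turn":0},{"x":0,"y":0,"z":-0.05,"turn":0},{"x":0,"y":0,"z":-0.08,"turn":0},{"x":0,"y":0,"z":-0.08,"turn":0}]' 0.06 20
python3 -c "
from h import *
im,c=snap('wrist','w8.png');print(cells(im,c,z=.1,amin=40));plan((.5445,-.0065,.22,-49.5))"
```

```text
time_s: 16.8
tool_pos: [0.4928, 0.29, 0.1917]
tool_rot: [-180.0, 0.0, 85.3]
force: [-0.3, 0.6, -0.4]
grip_width: 0.0357
grasp_force: 20.0
time_s: 17.55
tool_pos: [0.4936, 0.2922, 0.2747]
tool_rot: [179.8, -0.1, 85.4]
force: [0.8, 0.1, -0.3]
grip_width: 0.06
grasp_force: 0.0
[(529, 99, 24, 13, -5)]
at 17.6 [0.4931 0.2914 0.2729] [ 1.7989e+02 -4.0000e-02  8.5360e+01] F [ 0.  -0.6 -0.3] g 0.0598 0.0 q [ 24.  21. -71.  90.  20.  83. -53.]
(0.5445, -0.0065, 0.22, -49.5) [-0.2928  0.0753  0.0529] -0.788
```

```bash
python3 -m crank '[{"x":-0.293,"y":0.075,"z":0,"turn":-0.788},{"x":-0.293,"y":0.075,"z":0,"turn":-0.788},{"x":-0.293,"y":0.075,"z":0,"turn":-0.788},{"x":-0.293,"y":0.075,"z":0,"turn":-0.788},{"x":-0.293,"y":0.075,"z":0.053,"turn":-0.788},{"x":-0.293,"y":0.075,"z":0.053,"turn":-0.788},{"x":-0.293,"y":0.075,"z":0.053,"turn":-0.788},{"x":-0.293,"y":0.075,"z":0.053,"turn":-0.788}]' 0.065 20
python3 - <<'E'
from h import *
for n in ('top','side','wrist'):
    im,c=snap(n,n+'9.png'); print(n,cells(im,c,amin=300))
plan((.5445,-.007,.025,-49.5))
E
```

```text
time_s: 18.6
tool_pos: [0.5436, -0.0047, 0.2193]
tool_rot: [179.9, -0.1, 130.6]
force: [-0.4, 0.3, 0.4]
grip_width: 0.065
grasp_force: 0.0
top [(404, -624, 159, 149, 23)]
side [(947, 239, 198, 14, 70), (627, 74, 67, 39, -5), (355, -636, 220, 104, 81)]
wrist [(643, -91, 65, 38, 70), (544, -7, 66, 36, -49), (627, 71, 68, 36, -5)]
at 18.75 [ 0.544  -0.0048  0.2199] [1.7994e+02 5.0000e-02 1.3068e+02] F [-0.4 -1.1  0.3] g 0.0651 0.0 q [ 61.  20. -75.  98.  20.  77.  23.]
(0.5445, -0.007, 0.025, -49.5) [-0.0019 -0.0013  0.1949] 0.003
```

```bash
python3 -m crank '[{"x":-0.002,"y":-0.001,"z":0.06,"turn":0.003},{"x":-0.002,"y":-0.001,"z":0.12,"turn":0.003},{"x":-0.002,"y":-0.001,"z":0.175,"turn":0.003},{"x":-0.002,"y":-0.001,"z":0.195,"turn":0.003},{"x":-0.002,"y":-0.001,"z":0.195,"turn":0.003}]' 0.065 20
python3 -m crank '[{"x":0,"y":0,"z":0,"turn":0},{"x":0,"y":0,"z":0,"turn":0},{"x":0,"y":0,"z":0,"turn":0},{"x":0,"y":0,"z":0,"turn":0},{"x":0,"y":0,"z":-0.05,"turn":0},{"x":0,"y":0,"z":-0.11,"turn":0},{"x":0,"y":0,"z":-0.17,"turn":0},{"x":0,"y":0,"z":-0.235,"turn":0},{"x":0,"y":0,"z":-0.24,"turn":0},{"x":0,"y":0,"z":-0.24,"turn":0}]' 0 20
python3 -c "
from h import *
p=can(-.059,0); plan((.48,.14,.27,85.13),(*p,.268,85.13))"
```

```text
time_s: 19.38
tool_pos: [0.5443, -0.0084, 0.0242]
tool_rot: [-180.0, -0.0, 130.4]
force: [1.3, -0.0, 0.9]
grip_width: 0.0649
grasp_force: 0.0
time_s: 20.62
tool_pos: [0.5441, -0.0097, 0.2637]
tool_rot: [-179.9, 0.0, 130.3]
force: [-0.3, -0.8, -1.2]
grip_width: 0.0361
grasp_force: 20.0
at 20.625 [ 0.5441 -0.0097  0.2637] [-1.7995e+02  4.0000e-02  1.3031e+02] F [-0.3 -0.8 -1.2] g 0.0361 20.0 q [ 62.  18. -75.  95.  17.  81.  25.]
(0.48, 0.14, 0.27, 85.13) [ 0.1556  0.048  -0.0065] 0.789
(np.float64(0.49321299685530584), np.float64(0.28900881835024145), 0.268, 85.13) [ 0.2607  0.1544 -0.0046] 0.789
```

Go via the waypoint, clear of the handle.

```bash
python3 -m crank '[{"x":0.156,"y":0.048,"z":-0.007,"turn":0.789},{"x":0.156,"y":0.048,"z":-0.007,"turn":0.789},{"x":0.156,"y":0.048,"z":-0.007,"turn":0.789},{"x":0.261,"y":0.154,"z":-0.007,"turn":0.789},{"x":0.261,"y":0.154,"z":-0.007,"turn":0.789},{"x":0.261,"y":0.154,"z":-0.007,"turn":0.789},{"x":0.261,"y":0.154,"z":-0.007,"turn":0.789},{"x":0.261,"y":0.154,"z":-0.007,"turn":0.789},{"x":0.261,"y":0.154,"z":-0.007,"turn":0.789}]' 0 20
python3 -c "
from h import *
p=can(-.059,0); plan((*p,.192,85.13))
im,c=snap('wrist','w10.png'); print(cells(im,c,z=.25))"
```

```text
time_s: 21.75
tool_pos: [0.4933, 0.287, 0.27]
tool_rot: [-179.9, 0.1, 85.0]
force: [0.8, -0.0, -1.4]
grip_width: 0.0357
grasp_force: 20.0
at 21.75 [0.4933 0.287  0.27  ] [-1.7995e+02  1.1000e-01  8.4950e+01] F [ 0.8 -0.  -1.4] g 0.0357 20.0 q [ 24.  21. -70.  90.  19.  83. -53.]
(np.float64(0.49321299685530584), np.float64(0.28900881835024145), 0.192, 85.13) [ 0.0022 -0.0002  0.0779] -0.003
[(493, 295, 51, 37, 85)]
```

```bash
python3 -m crank '[{"x":0.001,"y":0,"z":0.03,"turn":-0.003},{"x":0.001,"y":0,"z":0.06,"turn":-0.003},{"x":0.001,"y":0,"z":0.078,"turn":-0.003},{"x":0.001,"y":0,"z":0.078,"turn":-0.003}]' 0 20
python3 -m crank '[{"x":0,"y":0,"z":0,"turn":0},{"x":0,"y":0,"z":0,"turn":0},{"x":0,"y":0,"z":0,"turn":0},{"x":0,"y":0,"z":-0.05,"turn":0},{"x":0,"y":0,"z":-0.08,"turn":0},{"x":0,"y":0,"z":-0.08,"turn":0}]' 0.06 20
python3 -c "
from h import *
im,c=snap('wrist','w11.png');print(cells(im,c,z=.1,amin=40));plan((.626,.0715,.22,-5),(.55,.12,.27))"
```

```text
time_s: 22.3
tool_pos: [0.4928, 0.2888, 0.192]
tool_rot: [-179.9, 0.1, 85.2]
force: [0.1, -0.3, -1.1]
grip_width: 0.0357
grasp_force: 20.0
time_s: 23.05
tool_pos: [0.4938, 0.2916, 0.2758]
tool_rot: [179.8, -0.1, 85.3]
force: [0.4, 0.4, -0.2]
grip_width: 0.0594
grasp_force: 0.0
[]
at 23.1 [0.4932 0.2908 0.274 ] [ 1.7988e+02 -5.0000e-02  8.5300e+01] F [ 0.4  0.6 -1. ] g 0.0596 0.0 q [ 24.  20. -71.  90.  19.  83. -53.]
(0.626, 0.0715, 0.22, -5) [-0.2077  0.1502  0.0542] -1.566
(0.55, 0.12, 0.27) [-0.1655  0.0705  0.004 ]
```

```bash
python3 -m crank '[{"x":-0.165,"y":0.03,"z":0,"turn":0.5},{"x":-0.165,"y":0.07,"z":0,"turn":0.8},{"x":-0.165,"y":0.07,"z":0,"turn":1.575},{"x":-0.208,"y":0.15,"z":0,"turn":1.575},{"x":-0.208,"y":0.15,"z":0.05,"turn":1.575},{"x":-0.208,"y":0.15,"z":0.05,"turn":1.575},{"x":-0.208,"y":0.15,"z":0.05,"turn":1.575},{"x":-0.208,"y":0.15,"z":0.05,"turn":1.575},{"x":-0.208,"y":0.15,"z":0.05,"turn":1.575},{"x":-0.208,"y":0.15,"z":0.05,"turn":1.575}]' 0.065 20
python3 - <<'E'
from h import *
for n in ('top','side','wrist'):
    im,c=snap(n,n+'12.png'); print(n,cells(im,c,amin=300))
plan((.6265,.0715,.025,-4.7))
E
```

```text
time_s: 24.35
tool_pos: [0.6246, 0.0705, 0.2217]
tool_rot: [180.0, 0.1, -4.9]
force: [0.5, -0.1, -0.2]
grip_width: 0.0646
grasp_force: 0.0
top [(404, -624, 159, 149, 23), (643, -92, 64, 35, 72)]
side [(947, 239, 198, 14, 70), (627, 74, 67, 39, -5), (421, -647, 217, 157, -67)]
wrist [(626, 71, 66, 35, -4), (645, -93, 68, 36, 71)]
at 24.5 [0.625  0.0706 0.2224] [ 1.7999e+02  6.0000e-02 -4.8600e+00] F [-0.  -0.5  1.1] g 0.0651 0.0 q [  28.   23.  -48.   87.   17.   78. -116.]
(0.6265, 0.0715, 0.025, -4.7) [ 0.0017 -0.001   0.1974] -0.003
```

Joint 3 has unwound to -48. Grasp this pair.

```bash
python3 -m crank '[{"x":0.001,"y":0,"z":0.06,"turn":0},{"x":0.001,"y":0,"z":0.12,"turn":0},{"x":0.001,"y":0,"z":0.18,"turn":0},{"x":0.001,"y":0,"z":0.197,"turn":0},{"x":0.001,"y":0,"z":0.197,"turn":0}]' 0.065 20
python3 -m crank '[{"x":0,"y":0,"z":0,"turn":0},{"x":0,"y":0,"z":0,"turn":0},{"x":0,"y":0,"z":0,"turn":0},{"x":0,"y":0,"z":0,"turn":0},{"x":0,"y":0,"z":-0.05,"turn":0},{"x":0,"y":0,"z":-0.11,"turn":0},{"x":0,"y":0,"z":-0.17,"turn":0},{"x":0,"y":0,"z":-0.235,"turn":0},{"x":0,"y":0,"z":-0.25,"turn":0},{"x":0,"y":0,"z":-0.25,"turn":0}]' 0 20
python3 -c "
from h import *
p=can(-.059,0); plan((.48,.12,.27,85.13,1),(*p,.27,85.13,1))"
```

```text
time_s: 25.12
tool_pos: [0.6262, 0.0708, 0.0259]
tool_rot: [-180.0, 0.1, -4.9]
force: [0.9, -0.7, 0.7]
grip_width: 0.0655
grasp_force: 0.0
time_s: 26.38
tool_pos: [0.6266, 0.0707, 0.2767]
tool_rot: [180.0, -0.1, -4.9]
force: [-0.4, 0.1, -1.6]
grip_width: 0.0359
grasp_force: 20.0
at 26.375 [0.6266 0.0707 0.2767] [ 1.7999e+02 -1.0000e-01 -4.9400e+00] F [-0.4  0.1 -1.6] g 0.0359 20.0 q [  28.   22.  -49.   82.   16.   84. -115.]
(0.48, 0.12, 0.27, 85.13, 1) [-0.1503 -0.0364  0.0065] -1.572
(np.float64(0.49321299685530584), np.float64(0.28900881835024145), 0.27, 85.13, 1) [-0.1517 -0.206   0.0064] -1.572
```

```bash
python3 -m crank '[{"x":-0.15,"y":-0.036,"z":0,"turn":-1.572},{"x":-0.15,"y":-0.036,"z":0,"turn":-1.572},{"x":-0.15,"y":-0.036,"z":0,"turn":-1.572},{"x":-0.15,"y":-0.036,"z":0,"turn":-1.572},{"x":-0.15,"y":-0.036,"z":0,"turn":-1.572},{"x":-0.15,"y":-0.036,"z":0,"turn":-1.572},{"x":-0.152,"y":-0.206,"z":0,"turn":-1.572},{"x":-0.152,"y":-0.206,"z":0,"turn":-1.572},{"x":-0.152,"y":-0.206,"z":0,"turn":-1.572},{"x":-0.152,"y":-0.206,"z":0,"turn":-1.572},{"x":-0.152,"y":-0.206,"z":0,"turn":-1.572}]' 0 20
python3 -c "
from h import *
p=can(-.059,0); plan((*p,.192,85.13))
im,c=snap('wrist','w13.png'); print(cells(im,c,z=.25))"
```

```text
time_s: 27.75
tool_pos: [0.492, 0.2876, 0.2738]
tool_rot: [-179.8, 0.1, 85.1]
force: [-0.7, 0.1, -0.5]
grip_width: 0.0358
grasp_force: 20.0
at 27.75 [0.492  0.2876 0.2738] [-1.7982e+02  1.4000e-01  8.5110e+01] F [-0.7  0.1 -0.5] g 0.0358 20.0 q [ 21.  18. -66.  90.  17.  83. -51.]
(np.float64(0.49321299685530584), np.float64(0.28900881835024145), 0.192, 85.13) [0.0017 0.0013 0.0818] -0.0
[(492, 293, 52, 37, 85)]
```

```bash
python3 -m crank '[{"x":0.001,"y":0.001,"z":0.03,"turn":0},{"x":0.001,"y":0.001,"z":0.06,"turn":0},{"x":0.001,"y":0.001,"z":0.082,"turn":0},{"x":0.001,"y":0.001,"z":0.082,"turn":0}]' 0 20
python3 -m crank '[{"x":0,"y":0,"z":0,"turn":0},{"x":0,"y":0,"z":0,"turn":0},{"x":0,"y":0,"z":0,"turn":0},{"x":0,"y":0,"z":-0.05,"turn":0},{"x":0,"y":0,"z":-0.08,"turn":0},{"x":0,"y":0,"z":-0.08,"turn":0}]' 0.06 20
python3 -c "
from h import *
im,c=snap('wrist','w14.png');print(cells(im,c,z=.1,amin=40));plan((.644,-.0925,.27,71.5),(.5,.15,.27))"
```

```text
time_s: 28.3
tool_pos: [0.4934, 0.2867, 0.1922]
tool_rot: [-179.9, 0.2, 84.9]
force: [-0.4, -0.1, -0.8]
grip_width: 0.0359
grasp_force: 20.0
time_s: 29.05
tool_pos: [0.4947, 0.2912, 0.2769]
tool_rot: [179.7, -0.1, 85.1]
force: [-0.1, 0.7, -0.5]
grip_width: 0.0595
grasp_force: 0.0
[]
at 29.1 [0.4941 0.2904 0.2751] [ 1.7988e+02 -5.0000e-02  8.5130e+01] F [-0.9  0.  -0. ] g 0.0599 0.0 q [ 21.  18. -66.  90.  17.  83. -51.]
(0.644, -0.0925, 0.27, 71.5) [-0.3688  0.1819  0.0052] 0.238
(0.5, 0.15, 0.27) [-0.1394  0.0178  0.005 ]
```

```bash
python3 -m crank '[{"x":-0.139,"y":0.018,"z":0,"turn":0.238},{"x":-0.139,"y":0.018,"z":0,"turn":0.238},{"x":-0.139,"y":0.018,"z":0,"turn":0.238},{"x":-0.369,"y":0.182,"z":0.05,"turn":0.238},{"x":-0.369,"y":0.182,"z":0.05,"turn":0.238},{"x":-0.369,"y":0.182,"z":0.05,"turn":0.238},{"x":-0.369,"y":0.182,"z":0.05,"turn":0.238},{"x":-0.369,"y":0.182,"z":0.05,"turn":0.238},{"x":-0.369,"y":0.182,"z":0.05,"turn":0.238},{"x":-0.369,"y":0.182,"z":0.05,"turn":0.238}]' 0.065 20
python3 - <<'E'
from h import *
for n in ('top','side','wrist'):
    im,c=snap(n,n+'15.png'); print(n,cells(im,c,amin=300))
plan((.644,-.0925,.025,71.5))
E
```

```text
time_s: 30.35
tool_pos: [0.643, -0.0918, 0.2231]
tool_rot: [-179.9, -0.0, 71.6]
force: [-1.0, 0.4, 0.1]
grip_width: 0.0652
grasp_force: 0.0
top [(404, -624, 159, 149, 23)]
side [(947, 239, 198, 14, 70), (421, -647, 217, 157, -67)]
wrist [(645, -93, 67, 36, 71), (919, -39, 66, 14, -79)]
at 30.5 [ 0.6433 -0.0913  0.2244] [1.7998e+02 1.0000e-02 7.1660e+01] F [-0.6  0.4  0.9] g 0.0651 0.0 q [ 44.  27. -53.  83.  22.  80. -28.]
(0.644, -0.0925, 0.025, 71.5) [-0.0009  0.001   0.1994] 0.003
```

```bash
python3 -m crank '[{"x":-0.001,"y":0.001,"z":0.06,"turn":0},{"x":-0.001,"y":0.001,"z":0.12,"turn":0},{"x":-0.001,"y":0.001,"z":0.18,"turn":0},{"x":-0.001,"y":0.001,"z":0.199,"turn":0},{"x":-0.001,"y":0.001,"z":0.199,"turn":0}]' 0.065 20
python3 -m crank '[{"x":0,"y":0,"z":0,"turn":0},{"x":0,"y":0,"z":0,"turn":0},{"x":0,"y":0,"z":0,"turn":0},{"x":0,"y":0,"z":0,"turn":0},{"x":0,"y":0,"z":-0.05,"turn":0},{"x":0,"y":0,"z":-0.11,"turn":0},{"x":0,"y":0,"z":-0.17,"turn":0},{"x":0,"y":0,"z":-0.235,"turn":0},{"x":0,"y":0,"z":-0.25,"turn":0},{"x":0,"y":0,"z":-0.25,"turn":0}]' 0 20
python3 -c "
from h import *
p=can(-.059,0); plan((.48,.12,.27,85.13,1),(*p,.27,85.13,1))"
```

```text
time_s: 31.12
tool_pos: [0.6442, -0.0939, 0.0252]
tool_rot: [-180.0, -0.0, 71.5]
force: [0.1, -0.4, 0.6]
grip_width: 0.0652
grasp_force: 0.0
time_s: 32.38
tool_pos: [0.6447, -0.0944, 0.2758]
tool_rot: [179.9, 0.0, 71.5]
force: [-0.2, 0.3, -1.1]
grip_width: 0.0355
grasp_force: 20.0
at 32.375 [ 0.6447 -0.0944  0.2758] [1.799e+02 1.000e-02 7.150e+01] F [-0.2  0.3 -1.1] g 0.0355 20.0 q [ 44.  26. -54.  79.  21.  85. -27.]
(0.48, 0.12, 0.27, 85.13, 1) [ 0.1511 -0.2242  0.0054] -0.238
(np.float64(0.49321299685530584), np.float64(0.28900881835024145), 0.27, 85.13, 1) [ 0.3155 -0.2653  0.0053] -0.238
```

```bash
python3 -m crank '[{"x":0.151,"y":-0.224,"z":0,"turn":-0.238},{"x":0.151,"y":-0.224,"z":0,"turn":-0.238},{"x":0.151,"y":-0.224,"z":0,"turn":-0.238},{"x":0.151,"y":-0.224,"z":0,"turn":-0.238},{"x":0.151,"y":-0.224,"z":0,"turn":-0.238},{"x":0.316,"y":-0.265,"z":0,"turn":-0.238},{"x":0.316,"y":-0.265,"z":0,"turn":-0.238},{"x":0.316,"y":-0.265,"z":0,"turn":-0.238},{"x":0.316,"y":-0.265,"z":0,"turn":-0.238},{"x":0.316,"y":-0.265,"z":0,"turn":-0.238}]' 0 20
python3 -c "
from h import *
p=can(-.059,0); plan((*p,.192,85.13))
im,c=snap('wrist','w16.png'); print(cells(im,c,z=.25))"
```

```text
time_s: 33.62
tool_pos: [0.4927, 0.2882, 0.2728]
tool_rot: [-179.8, 0.1, 85.2]
force: [-0.0, -1.3, -1.7]
grip_width: 0.0361
grasp_force: 20.0
at 33.625 [0.4927 0.2882 0.2728] [-1.7983e+02  1.3000e-01  8.5160e+01] F [-0.  -1.3 -1.7] g 0.0361 20.0 q [ 24.  20. -70.  90.  19.  83. -52.]
(np.float64(0.49321299685530584), np.float64(0.28900881835024145), 0.192, 85.13) [0.001  0.0007 0.0808] 0.001
[(492, 296, 54, 37, 84)]
```

```bash
python3 -m crank '[{"x":0.001,"y":0.001,"z":0.03,"turn":0},{"x":0.001,"y":0.001,"z":0.06,"turn":0},{"x":0.001,"y":0.001,"z":0.081,"turn":0},{"x":0.001,"y":0.001,"z":0.081,"turn":0}]' 0 20
python3 -m crank '[{"x":0,"y":0,"z":0,"turn":0},{"x":0,"y":0,"z":0,"turn":0},{"x":0,"y":0,"z":0,"turn":0},{"x":0,"y":0,"z":-0.05,"turn":0},{"x":0,"y":0,"z":-0.08,"turn":0},{"x":0,"y":0,"z":-0.08,"turn":0}]' 0.06 20
python3 -c "
from h import *
for n in ('wrist','top','side'):
    im,c=snap(n,n+'17.png');print(cells(im,c,z=.1,amin=40))
cv2.imwrite('pics/m17.png',np.hstack([cv2.resize(cv2.imread('pics/wrist17.png'),(400,300)),cv2.resize(cv2.imread('pics/side17.png')[200:,150:],(400,300))]))
plan((.3703,.3424,.27,85.1))"
```

```text
time_s: 34.17
tool_pos: [0.4942, 0.288, 0.1924]
tool_rot: [-179.9, 0.1, 85.0]
force: [-0.4, 0.3, 0.0]
grip_width: 0.0358
grasp_force: 20.0
time_s: 34.92
tool_pos: [0.4954, 0.2915, 0.2769]
tool_rot: [179.8, -0.2, 85.1]
force: [0.1, 0.1, -0.0]
grip_width: 0.06
grasp_force: 0.0
[]
[(410, -569, 145, 135, 23), (883, -64, 179, 11, -79), (901, 209, 179, 11, 70)]
[(910, 271, 178, 12, 70), (893, 3, 177, 12, -78), (440, -522, 194, 141, -67)]
at 35.075 [0.4941 0.2898 0.2732] [-1.7996e+02  6.0000e-02  8.5130e+01] F [-0.3  0.3 -0.6] g 0.0601 0.0 q [ 23.  21. -70.  90.  19.  83. -53.]
(0.3703, 0.3424, 0.27, 85.1) [ 0.0419 -0.1279  0.0033] 0.001
```

View pics/m17.png

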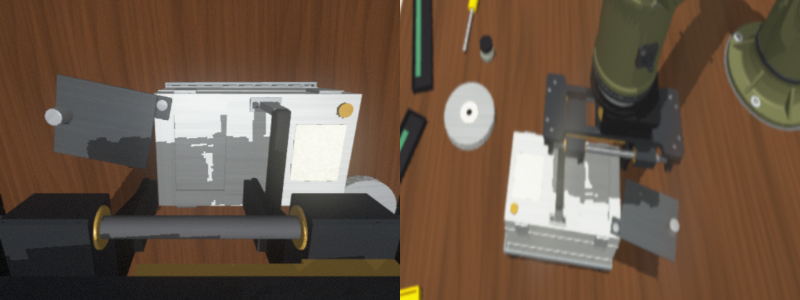

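All five pairs are through: none are left on the bench or lid, and the canister is still in its stand. The knob is at about (76,162) in the full wrist image. Now go back to it.

```bash
python3 -m crank '[{"x":0.042,"y":-0.128,"z":0,"turn":0},{"x":0.042,"y":-0.128,"z":0,"turn":0},{"x":0.042,"y":-0.128,"z":0,"turn":0},{"x":0.042,"y":-0.128,"z":0.04,"turn":0},{"x":0.042,"y":-0.128,"z":0.079,"turn":0},{"x":0.042,"y":-0.128,"z":0.079,"turn":0},{"x":0.042,"y":-0.128,"z":0.079,"turn":0}]' 0.045 8
python3 -m crank '[{"x":0,"y":0,"z":0,"turn":0},{"x":0,"y":0,"z":0,"turn":0},{"x":0,"y":0,"z":0,"turn":0},{"x":0,"y":0,"z":0,"turn":0},{"x":0,"y":0,"z":0,"turn":0}]' 0 8
python3 - <<'E'
from h import *
plan()
r=.094;a0=np.arctan2(-90,27);e=lambda a:np.array([np.sin(a0-a),np.cos(a0-a)])*r
for a in [1.55,1.4,1.25,1.1,.95,.8,.65,.5,.35,.2,.08,0]: print(a,(e(a)-e(1.7)).round(4))
E
```

```text
time_s: 35.95
tool_pos: [0.371, 0.3425, 0.1949]
tool_rot: [-180.0, -0.0, 85.1]
force: [0.1, -0.7, 0.5]
grip_width: 0.044
grasp_force: 0.0
time_s: 36.58
tool_pos: [0.3707, 0.3427, 0.1951]
tool_rot: [180.0, 0.0, 85.1]
force: [-0.6, -1.4, 0.7]
grip_width: 0.0161
grasp_force: 8.0
at 36.575 [0.3707 0.3427 0.1951] [1.7997e+02 1.0000e-02 8.5120e+01] F [-0.6 -1.4  0.7] g 0.0161 8.0 q [ 22.  12. -74. 105.  12.  72. -60.]
1.55 [-0.0137  0.0033]
1.4 [-0.0267  0.0086]
1.25 [-0.0388  0.0158]
1.1 [-0.0497  0.0248]
0.95 [-0.0592  0.0352]
0.8 [-0.0669  0.047 ]
0.65 [-0.0728  0.0598]
0.5 [-0.0768  0.0733]
0.35 [-0.0787  0.0873]
0.2 [-0.0784  0.1014]
0.08 [-0.0767  0.1125]
0 [-0.0749  0.1198]
```

```bash
python3 -m crank '[{"x":-0.0184,"y":0.0041,"z":0,"turn":0},{"x":-0.0314,"y":0.0094,"z":0,"turn":0},{"x":-0.0435,"y":0.0166,"z":0,"turn":0},{"x":-0.0544,"y":0.0256,"z":0,"turn":0},{"x":-0.0639,"y":0.036,"z":0,"turn":0},{"x":-0.0716,"y":0.0478,"z":0,"turn":0},{"x":-0.0775,"y":0.0606,"z":0,"turn":0},{"x":-0.0815,"y":0.0741,"z":0,"turn":0},{"x":-0.0834,"y":0.0881,"z":0,"turn":0},{"x":-0.0831,"y":0.1022,"z":0,"turn":0},{"x":-0.0814,"y":0.1133,"z":0,"turn":0},{"x":-0.0796,"y":0.1208,"z":0,"turn":0}]' 0 8
python3 -m crank '[{"x":0,"y":0.002,"z":0,"turn":0},{"x":0,"y":0.002,"z":0,"turn":0},{"x":0,"y":0.002,"z":0,"turn":0}]' 0 8
python3 -m crank '[{"x":0,"y":0,"z":0,"turn":0},{"x":0,"y":0,"z":0,"turn":0},{"x":0,"y":0,"z":-0.06,"turn":0},{"x":0,"y":0,"z":-0.12,"turn":0},{"x":0,"y":0,"z":-0.14,"turn":0},{"x":0,"y":0,"z":-0.14,"turn":0}]' 0.05 8
python3 - <<'E'
from h import *
plan((*can(.008,0),.35,85.13)); im,c=snap('wrist','w18.png')
for a in (0,.1): print(w2px(c,[*can(-.091+.094*np.cos(np.arctan2(-90,27)-a),.05+.094*np.sin(np.arctan2(-90,27)-a)),.196]))
E
```

```text
time_s: 38.08
tool_pos: [0.4845, 0.2536, 0.1947]
tool_rot: [-180.0, -0.0, 85.1]
force: [-1.4, -1.1, -1.6]
grip_width: 0.0157
grasp_force: 8.0
time_s: 38.45
tool_pos: [0.4855, 0.2536, 0.1948]
tool_rot: [-180.0, -0.0, 85.2]
force: [-1.5, 1.7, -4.2]
grip_width: 0.0157
grasp_force: 8.0
time_s: 39.2
tool_pos: [0.4871, 0.2537, 0.3369]
tool_rot: [179.8, -0.1, 85.1]
force: [-0.6, 0.3, -0.2]
grip_width: 0.0495
grasp_force: 0.0
at 39.2 [0.4871 0.2537 0.3369] [ 1.7977e+02 -9.0000e-02  8.5100e+01] F [-0.6  0.3 -0.2] g 0.0495 0.0 q [ 30.  13. -70.  87.  13.  88. -45.]
(np.float64(0.559971119070467), np.float64(0.28332083818979775), 0.35, 85.13) [ 0.0357  0.0702 -0.0128] -0.001
[277.93657493 206.18627583]
[266.87465023 208.81604222]
```

View pics/w18.png

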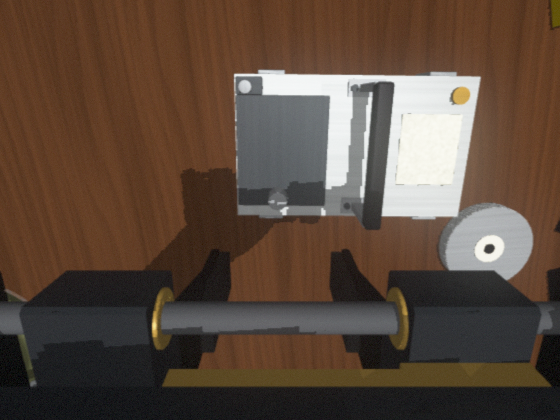

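The cover is shut and square with the lid; the knob at (278,203) matches the prediction for 0 rad. The handle bar top runs from (381,84) to (372,226).

```bash
python3 - <<'E'
from h import *
c=imaging.get_calibration('wrist'); print([px2w(c,u,v,.227)[:2].round(4) for u,v in[(384,85),(372,227)]],can(.008,.05),can(.008,-.05))
E
python3 -m crank '[{"x":0.033,"y":0.07,"z":-0.01,"turn":0},{"x":0.033,"y":0.07,"z":-0.01,"turn":0},{"x":0.033,"y":0.07,"z":-0.01,"turn":0},{"x":0.033,"y":0.07,"z":-0.01,"turn":0}]' 0.055 60
python3 -c "
from h import *
plan((*can(.008,0),.22,85.13))"
```

```text
[array([0.5617, 0.3358]), array([0.5529, 0.2367])] [0.56421588 0.33314033] [0.55572636 0.23350134]
time_s: 39.75
tool_pos: [0.5574, 0.2803, 0.3444]
tool_rot: [-179.9, 0.1, 85.2]
force: [0.5, 0.1, 0.3]
grip_width: 0.0549
grasp_force: 0.0
at 39.75 [0.5574 0.2803 0.3444] [-1.7994e+02  6.0000e-02  8.5210e+01] F [0.5 0.1 0.3] g 0.0549 0.0 q [ 17.  26. -66.  76.  23.  93. -50.]
(np.float64(0.559971119070467), np.float64(0.28332083818979775), 0.22, 85.13) [0.0034 0.0024 0.1244] 0.001
```

```bash
python3 -m crank '[{"x":0.003,"y":0.001,"z":0.04,"turn":0},{"x":0.003,"y":0.001,"z":0.08,"turn":0},{"x":0.003,"y":0.001,"z":0.11,"turn":0},{"x":0.003,"y":0.001,"z":0.124,"turn":0},{"x":0.003,"y":0.001,"z":0.124,"turn":0},{"x":0.003,"y":0.001,"z":0.124,"turn":0}]' 0.055 60
python3 -m crank '[{"x":0,"y":0,"z":0,"turn":0},{"x":0,"y":0,"z":0,"turn":0},{"x":0,"y":0,"z":0,"turn":0},{"x":0,"y":0,"z":0,"turn":0},{"x":0,"y":0,"z":0,"turn":0},{"x":0,"y":0,"z":0,"turn":0}]' 0 60
python3 -m crank '[{"x":0,"y":0,"z":-0.01,"turn":0},{"x":0,"y":0,"z":-0.02,"turn":0},{"x":0,"y":0,"z":-0.03,"turn":0},{"x":0,"y":0,"z":-0.038,"turn":0},{"x":0,"y":0,"z":-0.038,"turn":0}]' 0 60
python3 -c "
from h import *
plan((.595,-.302,.2,79.55)); snap('side','s19.png')
im=cv2.imread('pics/s19.png'); cv2.imwrite('pics/s19c.png',cv2.resize(im[180:,180:460],None,fx=2,fy=2))"
```

```text
time_s: 40.5
tool_pos: [0.5602, 0.2834, 0.2227]
tool_rot: [179.9, -0.1, 85.1]
force: [-0.2, 0.2, -0.1]
grip_width: 0.0551
grasp_force: 0.0
time_s: 41.25
tool_pos: [0.5605, 0.283, 0.2209]
tool_rot: [179.9, -0.0, 85.1]
force: [3.4, 1.9, -1.5]
grip_width: 0.0115
grasp_force: 60.0
time_s: 41.88
tool_pos: [0.56, 0.2834, 0.2599]
tool_rot: [179.9, -0.0, 85.1]
force: [0.2, 0.5, -9.6]
grip_width: 0.0114
grasp_force: 60.5
at 41.875 [0.56   0.2834 0.2599] [ 1.7994e+02 -4.0000e-02  8.5140e+01] F [ 0.2  0.5 -9.6] g 0.0114 60.5 q [ 18.  28. -65.  83.  25.  84. -52.]
(0.595, -0.302, 0.2, 79.55) [-0.5803  0.0844  0.0596] 0.098
```

View pics/s19c.png

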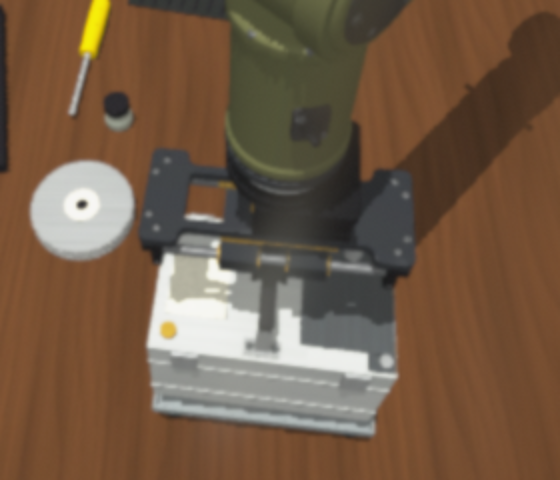

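The canister is lifted level (lid edge parallel to the stand edge) and the cover is shut. Carrying it across at moderate speed.

```bash
python3 -m crank '[{"x":-0.01,"y":0,"z":0,"turn":0},{"x":-0.03,"y":0.002,"z":0,"turn":0.01},{"x":-0.055,"y":0.006,"z":0,"turn":0.02},{"x":-0.085,"y":0.01,"z":0,"turn":0.02},{"x":-0.115,"y":0.015,"z":0,"turn":0.03},{"x":-0.145,"y":0.02,"z":0,"turn":0.03},{"x":-0.175,"y":0.025,"z":0,"turn":0.04},{"x":-0.205,"y":0.03,"z":0,"turn":0.05},{"x":-0.235,"y":0.034,"z":0.01,"turn":0.05},{"x":-0.26,"y":0.038,"z":0.02,"turn":0.05},{"x":-0.275,"y":0.04,"z":0.025,"turn":0.05},{"x":-0.28,"y":0.041,"z":0.025,"turn":0.05}]' 0 60
python3 -c "
from h import *
plan((.595,-.302,.235,79.55))"
```

```text
time_s: 43.42
tool_pos: [0.5765, -0.0009, 0.2335]
tool_rot: [-179.9, 0.0, 82.2]
force: [0.1, -0.2, -8.8]
grip_width: 0.0115
grasp_force: 60.4
at 43.425 [ 0.5765 -0.0009  0.2335] [-1.7994e+02  3.0000e-02  8.2170e+01] F [ 0.1 -0.2 -8.8] g 0.0115 60.4 q [ 51.  21. -66.  93.  20.  79. -25.]
(0.595, -0.302, 0.235, 79.55) [-0.2958  0.0593 -0.0014] 0.046
```

```bash
python3 -m crank '[{"x":-0.01,"y":0.002,"z":0,"turn":0},{"x":-0.03,"y":0.006,"z":0,"turn":0.01},{"x":-0.06,"y":0.012,"z":0,"turn":0.01},{"x":-0.09,"y":0.018,"z":0,"turn":0.02},{"x":-0.12,"y":0.024,"z":0,"turn":0.02},{"x":-0.15,"y":0.03,"z":0,"turn":0.03},{"x":-0.18,"y":0.036,"z":0,"turn":0.03},{"x":-0.21,"y":0.042,"z":0,"turn":0.04},{"x":-0.24,"y":0.048,"z":0,"turn":0.046},{"x":-0.27,"y":0.054,"z":0,"turn":0.046},{"x":-0.288,"y":0.058,"z":0,"turn":0.046},{"x":-0.296,"y":0.059,"z":0,"turn":0.046}]' 0 60
python3 -m crank '[{"x":0,"y":0,"z":0,"turn":0},{"x":0,"y":0,"z":0.01,"turn":0},{"x":0,"y":0,"z":0.02,"turn":0},{"x":0,"y":0,"z":0.02,"turn":0}]' 0 60
python3 -c "
from h import *
plan((.596,-.302,.184,79.55)); snap('top','t20.png')
im=cv2.imread('pics/t20.png'); cv2.imwrite('pics/t20c.png',cv2.resize(im[100:340,240:500],None,fx=2,fy=2))"
```

```text
time_s: 44.92
tool_pos: [0.5954, -0.3023, 0.2336]
tool_rot: [-180.0, -0.0, 79.5]
force: [0.3, -1.0, -9.8]
grip_width: 0.0116
grasp_force: 60.5
time_s: 45.42
tool_pos: [0.5947, -0.3, 0.2124]
tool_rot: [-179.8, -0.0, 79.7]
force: [-0.2, -0.5, -8.7]
grip_width: 0.0113
grasp_force: 60.3
at 45.425 [ 0.5947 -0.3     0.2124] [-1.7985e+02 -2.0000e-02  7.9690e+01] F [-0.2 -0.5 -8.7] g 0.0113 60.3 q [ 64.  32. -57.  81.  27.  81.  -3.]
(0.596, -0.302, 0.184, 79.55) [-0.0017  0.0017  0.0284] 0.002
```

View pics/t20c.png

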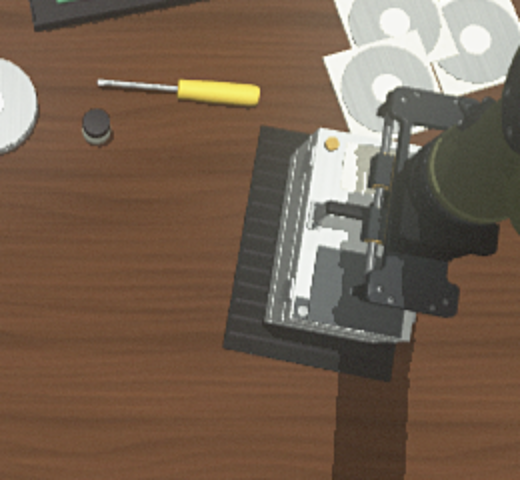

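The canister is over the mat and aligned with it, with the cover shut. Lowering.

```bash
python3 -m crank '[{"x":-0.001,"y":0.001,"z":0.01,"turn":0},{"x":-0.001,"y":0.001,"z":0.018,"turn":0},{"x":-0.001,"y":0.001,"z":0.023,"turn":0},{"x":-0.001,"y":0.001,"z":0.026,"turn":0},{"x":-0.001,"y":0.001,"z":0.028,"turn":0},{"x":-0.001,"y":0.001,"z":0.028,"turn":0},{"x":-0.001,"y":0.001,"z":0.028,"turn":0}]' 0 60
```

```text
time_s: 46.35
tool_pos: [0.5967, -0.3021, 0.1866]
tool_rot: [179.9, 0.0, 79.6]
force: [1.3, -0.6, -7.1]
grip_width: 0.0114
grasp_force: 60.2
```

```bash
python3 -m crank '[{"x":0,"y":0,"z":0.001,"turn":0},{"x":0,"y":0,"z":0.002,"turn":0},{"x":0,"y":0,"z":0.002,"turn":0}]' 0 60
python3 -m crank '[{"x":0,"y":0,"z":0,"turn":0},{"x":0,"y":0,"z":0,"turn":0},{"x":0,"y":0,"z":0,"turn":0}]' 0 60
```

```text
time_s: 46.72
tool_pos: [0.5978, -0.3024, 0.1858]
tool_rot: [179.8, 0.1, 79.6]
force: [4.5, -1.6, 1.5]
grip_width: 0.011
grasp_force: 60.0
time_s: 47.1
tool_pos: [0.5979, -0.3024, 0.1858]
tool_rot: [179.8, 0.1, 79.6]
force: [4.7, -2.2, 2.6]
grip_width: 0.0114
grasp_force: 60.0
```

It is on the mat (force has turned upward). Release, rise and check.

```bash
python3 -m crank '[{"x":0,"y":0,"z":0,"turn":0},{"x":0,"y":0,"z":0,"turn":0},{"x":0,"y":0,"z":0,"turn":0},{"x":0,"y":0,"z":-0.03,"turn":0},{"x":0,"y":0,"z":-0.08,"turn":0},{"x":0,"y":0,"z":-0.14,"turn":0},{"x":0,"y":0,"z":-0.14,"turn":0}]' 0.06 20
python3 -m crank '[{"x":0.25,"y":0,"z":-0.14,"turn":0},{"x":0.25,"y":0,"z":0,"turn":0},{"x":0.25,"y":0,"z":0,"turn":0},{"x":0.25,"y":0,"z":0,"turn":0},{"x":0.25,"y":0,"z":0,"turn":0},{"x":0.25,"y":0,"z":0,"turn":0},{"x":0.25,"y":0,"z":0,"turn":0}]' 0.06 20
python3 -c "
from h import *
plan(); snap('top','t21.png')
im=cv2.imread('pics/t21.png'); cv2.imwrite('pics/t21c.png',cv2.resize(im[100:340,200:500],None,fx=2.5,fy=2.5))"
```

```text
time_s: 47.98
tool_pos: [0.598, -0.3011, 0.3293]
tool_rot: [179.6, 0.1, 79.7]
force: [-0.1, 0.1, 0.3]
grip_width: 0.0595
grasp_force: 0.0
time_s: 48.85
tool_pos: [0.6412, -0.0586, 0.3235]
tool_rot: [-179.9, 0.1, 79.4]
force: [-0.6, -0.5, -0.1]
grip_width: 0.0599
grasp_force: 0.0
at 48.85 [ 0.6412 -0.0586  0.3235] [-1.7995e+02  7.0000e-02  7.9440e+01] F [-0.6 -0.5 -0.1] g 0.0599 0.0 q [ 45.  27. -61.  75.  24.  91. -23.]
```

View pics/t21c.png

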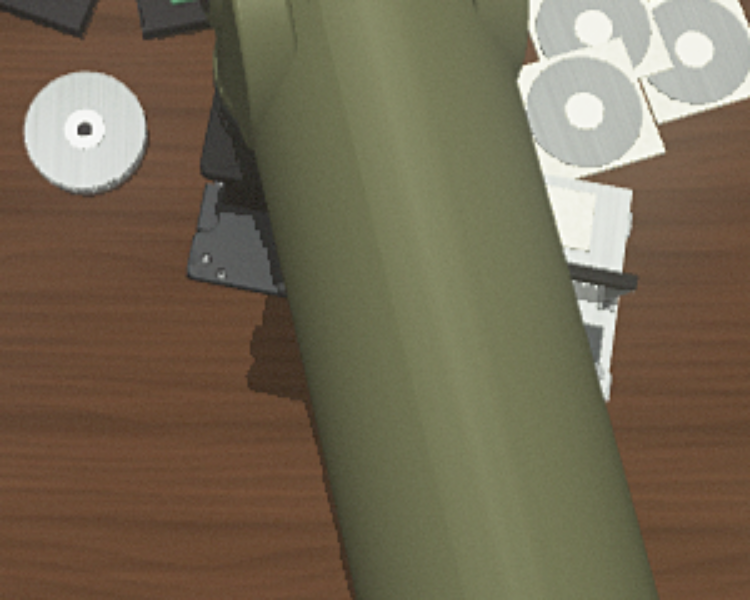

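The arm hides most of the canister. My 14 views are used up, so I'll move it aside and check numerically: rectify the lid from the top camera and match it with the initial closed lid.

```bash
python3 -m crank '[{"x":0.25,"y":-0.08,"z":0,"turn":0},{"x":0.25,"y":-0.08,"z":0,"turn":0},{"x":0.25,"y":-0.08,"z":0,"turn":0},{"x":0.25,"y":-0.08,"z":0,"turn":0},{"x":0.25,"y":-0.08,"z":0,"turn":0},{"x":0.25,"y":-0.08,"z":0,"turn":0}]' 0.06 20
python3 - <<'E'
from h import *
im,c=snap('top','t22.png'); im0=cv2.imread('pics/top0.png')[:,:,::-1].copy()
def rect(im,C,yaw,z,m=0):
    t=np.radians(yaw); f=lambda x,y:w2px(c,[C[0]+x*np.cos(t)-y*np.sin(t),C[1]+x*np.sin(t)+y*np.cos(t),z])
    P=np.float32([f(x,y) for x,y in[(-.1-m,.06+m),(.1+m,.06+m),(.1+m,-.06-m),(-.1-m,-.06-m)]])
    w,h=int(200+2000*m),int(120+2000*m)
    return cv2.cvtColor(cv2.warpPerspective(np.ascontiguousarray(im),cv2.getPerspectiveTransform(P,np.float32([[0,0],[w,0],[w,h],[0,h]])),(w,h)),cv2.COLOR_RGB2GRAY)
def crop(a): return np.ascontiguousarray(a[:, :95])  # cover half
T=rect(im0,CAN,CY,.17); t=np.radians(79.6-90); hd=np.array([.5979,-.3024]); C=hd-.008*np.array([np.cos(t),np.sin(t)])
for yaw in (-14,-12,-10.4,-9,-7):
    S=rect(im,C,yaw,.134,.02); r=cv2.matchTemplate(S,T,cv2.TM_CCOEFF_NORMED); _,v,_,l=cv2.minMaxLoc(r)
    r2=cv2.matchTemplate(S,crop(T),cv2.TM_CCOEFF_NORMED); _,v2,_,l2=cv2.minMaxLoc(r2); print(yaw,round(v,3),np.array(l)-20,'cover end',round(v2,3),np.array(l2)-20)
print('cells seen',cells(im,c,amin=300)); plan()
m=np.radians(-10.45); r=np.array([[np.cos(m),-np.sin(m)],[np.sin(m),np.cos(m)]])
print('can centre in mat',r.T@(C-[.589,-.3005]))
E
```

```text
time_s: 49.65
tool_pos: [0.608, 0.2038, 0.324]
tool_rot: [180.0, 0.0, 79.6]
force: [1.0, 0.1, 0.5]
grip_width: 0.0596
grasp_force: 0.0
-14 0.762 [2 0] cover end 0.86 [0 1]
-12 0.81 [ 1 -1] cover end 0.898 [0 0]
-10.4 0.833 [ 2 -2] cover end 0.915 [ 1 -2]
-9 0.824 [ 2 -3] cover end 0.907 [ 1 -3]
-7 0.792 [ 4 -4] cover end 0.87 [ 1 -5]
cells seen [(404, -624, 159, 149, 23)]
at 49.7 [0.6087 0.202  0.3238] [1.7998e+02 8.0000e-02 7.9470e+01] F [ 0.3 -0.5  0.8] g 0.0599 0.0 q [ 23.  27. -63.  75.  24.  91. -47.]
can centre in mat [ 0.001097   -0.00026121]
```

The lid matches with the cover shut, at -10.4° and within 2 mm of the mat's centre, with no cells on the bench. Handing in.

```bash
python3 -c "
from h import *
print(env.sign_off())"
```

```text
the job is handed in; nothing more can be done
None
```

I handed the job in at about 50 s: all five pairs are in the canister, the cover is shut, and the canister is on the mat, within about 2 mm of centre. The last check was numerical because my picture views were used up, and the hand-in gave no verdict.

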